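# Load the change cogs of the string winder

### The job

Press the red key first to make the string winder safe, then slide every blue cog onto the hub with the blue collar and every orange cog onto the hub with the orange collar, each pile with the largest at the bottom and the smallest on top, turning each cog so that its master slot finds the master spline and lowering it, not dropping it, until it is fully home. Only once all the cogs are home press the yellow, white and green keys in that order, each fully down and one at a time, and leave the other tools on the bench where they are.

Things in the scene. Friction and masses are not known exactly. Their poses are not given: they have to be found in the camera images.
- blue_large_mid (a point): Centre, half-way up, of the large blue cog: 22 mm tall, a toothed disc 80 mm across and 8 mm thick, and on it a square boss 36 mm wide to grip by its flats (sides along the cog's x and y). z up. Through bore, a cross: slots 9 mm wide and a master slot 15 mm wide along +x (white line), all reaching 14.5 mm from the axis. 0.1 to 0.25 kg. Stands disc down; may be absent.
- blue_medium_mid (a point): Centre, half-way up, of the medium blue cog: 22 mm tall, a toothed disc 70 mm across and 8 mm thick, and on it a square boss 36 mm wide to grip by its flats (sides along the cog's x and y). z up. Through bore, a cross: slots 9 mm wide and a master slot 15 mm wide along +x (white line), all reaching 14.5 mm from the axis. 0.1 to 0.25 kg. Stands disc down; may be absent.
- blue_small_mid (a point): Centre, half-way up, of the small blue cog: 22 mm tall, a toothed disc 60 mm across and 8 mm thick, and on it a square boss 36 mm wide to grip by its flats (sides along the cog's x and y). z up. Through bore, a cross: slots 9 mm wide and a master slot 15 mm wide along +x (white line), all reaching 14.5 mm from the axis. 0.1 to 0.25 kg. Stands disc down; may be absent.
- orange_large_mid (a point): Centre, half-way up, of the large orange cog: 22 mm tall, a toothed disc 75 mm across and 8 mm thick, and on it a square boss 36 mm wide to grip by its flats (sides along the cog's x and y). z up. Through bore, a cross: slots 9 mm wide and a master slot 15 mm wide along +x (white line), all reaching 14.5 mm from the axis. 0.1 to 0.25 kg. Stands disc down; may be absent.
- orange_medium_mid (a point): Centre, half-way up, of the medium orange cog: 22 mm tall, a toothed disc 68 mm across and 8 mm thick, and on it a square boss 36 mm wide to grip by its flats (sides along the cog's x and y). z up. Through bore, a cross: slots 9 mm wide and a master slot 15 mm wide along +x (white line), all reaching 14.5 mm from the axis. 0.1 to 0.25 kg. Stands disc down; may be absent.
- orange_small_mid (a point): Centre, half-way up, of the small orange cog: 22 mm tall, a toothed disc 60 mm across and 8 mm thick, and on it a square boss 36 mm wide to grip by its flats (sides along the cog's x and y). z up. Through bore, a cross: slots 9 mm wide and a master slot 15 mm wide along +x (white line), all reaching 14.5 mm from the axis. 0.1 to 0.25 kg. Stands disc down; may be absent.
- blue_seat (a point): Centre of the shoulder (30 mm above the table) on which the lowest cog rests, on the fixed upright hub with the blue collar. z up. Splines make a cross reaching 13 mm from the axis: three 6 mm wide, the master 12 mm wide along +x (white line on the collar). A cog goes on only with its +x along this +x (play about 0.1 rad, 1.5 mm); piled cogs lie 22 mm apart.
- blue_hub: The hub with the blue collar (origin under the collar, 10 mm below the shoulder; same axes). Splines stand 58 mm above the shoulder; on them a coned brass pilot pin 10 mm thick and 10 mm tall enters the bore first. Collar 100 mm across, shoulder 44 mm. The two hubs stand about 140 mm apart on a grey deck 170 x 270 mm, 20 mm high.
- orange_seat (a point): Centre of the shoulder (30 mm above the table) on which the lowest cog rests, on the fixed upright hub with the orange collar. z up. Splines make a cross reaching 13 mm from the axis: three 6 mm wide, the master 12 mm wide along +x (white line on the collar). A cog goes on only with its +x along this +x (play about 0.1 rad, 1.5 mm); piled cogs lie 22 mm apart.
- orange_hub: The hub with the orange collar (origin under the collar, 10 mm below the shoulder; same axes). Splines stand 58 mm above the shoulder; on them a coned brass pilot pin 10 mm thick and 10 mm tall enters the bore first. Collar 100 mm across, shoulder 44 mm. The two hubs stand about 140 mm apart on a grey deck 170 x 270 mm, 20 mm high.
- key_red (a joint): Travel of the red spring key (makes the winder safe, pressed first), m: 0 up, 0.006 fully down (about 5 N); springs back. Counts as pressed beyond 0.004. It moves straight down.
- key_red_top (a point): Centre of the top of the red key, a round button 28 mm across facing up, on a grey panel 140 mm square; the four keys stand 60 mm apart in a square, their colours in any order.
- key_yellow (a joint): Travel of the yellow spring key (first of the closing three), m: 0 up, 0.006 fully down (about 5 N); springs back. Counts as pressed beyond 0.004. It moves straight down.
- key_yellow_top (a point): Centre of the top of the yellow key, a round button 28 mm across facing up, on a grey panel 140 mm square; the four keys stand 60 mm apart in a square, their colours in any order.
- key_white (a joint): Travel of the white spring key (second of the closing three), m: 0 up, 0.006 fully down (about 5 N); springs back. Counts as pressed beyond 0.004. It moves straight down.
- key_white_top (a point): Centre of the top of the white key, a round button 28 mm across facing up, on a grey panel 140 mm square; the four keys stand 60 mm apart in a square, their colours in any order.
- key_green (a joint): Travel of the green spring key (last of the closing three), m: 0 up, 0.006 fully down (about 5 N); springs back. Counts as pressed beyond 0.004. It moves straight down.
- key_green_top (a point): Centre of the top of the green key, a round button 28 mm across facing up, on a grey panel 140 mm square; the four keys stand 60 mm apart in a square, their colours in any order.
- gouge: Bystander: gouge with wooden handle, 200 mm; leave alone. Origin under its centre (or in its length).
- bridge: Bystander: maple violin bridge lying flat, 42 x 32 x 6 mm, among the cogs; leave alone. Origin under its centre (or in its length).
- glue: Bystander: amber glue jar, 60 mm across, 85 mm tall; leave alone. Origin under its centre (or in its length).
- brush: Bystander: glue brush, 160 mm long; leave alone. Origin under its centre (or in its length).
- mallet: Bystander: dark wooden mallet head, 56 mm across, 70 mm tall; leave alone. Origin under its centre (or in its length).
Mind the look-alikes: they are no part of the job. Leave any pink or purple look-alike of the part that bears orange_large_mid alone.

How it is judged (in metres and radians):
On the way, in this order (a step that is already met when the one before it is completed fails the run):
1. the red key is pressed (value of joint key_red above 0.004 m), for 0.05 s.
2. every cog on the bench is fully home on the hub of its colour, largest lowest (horizontal distance between each of blue_large_mid, blue_medium_mid, blue_small_mid and blue_seat below 0.004 m and angle between each of blue_large_mid, blue_medium_mid, blue_small_mid, orange_large_mid, orange_medium_mid, orange_small_mid's own z axis and vertical below 0.08 rad and z of blue_large_mid in the frame of blue_seat between 0.008 and 0.058 m and (z of blue_large_mid in the frame of blue_seat below 0.014 m or z of blue_large_mid in the frame of blue_seat above 0.03 m) and (z of blue_large_mid in the frame of blue_seat below 0.036 m or z of blue_large_mid in the frame of blue_seat above 0.052 m) and z of blue_medium_mid in the frame of blue_seat between 0.008 and 0.058 m and (z of blue_medium_mid in the frame of blue_seat below 0.014 m or z of blue_medium_mid in the frame of blue_seat above 0.03 m) and (z of blue_medium_mid in the frame of blue_seat below 0.036 m or z of blue_medium_mid in the frame of blue_seat above 0.052 m) and z of blue_small_mid in the frame of blue_seat between 0.008 and 0.058 m and (z of blue_small_mid in the frame of blue_seat below 0.014 m or z of blue_small_mid in the frame of blue_seat above 0.03 m) and (z of blue_small_mid in the frame of blue_seat below 0.036 m or z of blue_small_mid in the frame of blue_seat above 0.052 m) and horizontal distance between each of orange_large_mid, orange_medium_mid, orange_small_mid and orange_seat below 0.004 m and z of orange_large_mid in the frame of orange_seat between 0.008 and 0.058 m and (z of orange_large_mid in the frame of orange_seat below 0.014 m or z of orange_large_mid in the frame of orange_seat above 0.03 m) and (z of orange_large_mid in the frame of orange_seat below 0.036 m or z of orange_large_mid in the frame of orange_seat above 0.052 m) and z of orange_medium_mid in the frame of orange_seat between 0.008 and 0.058 m and (z of orange_medium_mid in the frame of orange_seat below 0.014 m or z of orange_medium_mid in the frame of orange_seat above 0.03 m) and (z of orange_medium_mid in the frame of orange_seat below 0.036 m or z of orange_medium_mid in the frame of orange_seat above 0.052 m) and z of orange_small_mid in the frame of orange_seat between 0.008 and 0.058 m and (z of orange_small_mid in the frame of orange_seat below 0.014 m or z of orange_small_mid in the frame of orange_seat above 0.03 m) and (z of orange_small_mid in the frame of orange_seat below 0.036 m or z of orange_small_mid in the frame of orange_seat above 0.052 m) and z of each of blue_medium_mid, blue_small_mid in the frame of blue_large_mid above 0.015 m and z of blue_small_mid in the frame of blue_medium_mid above 0.015 m and z of each of orange_medium_mid, orange_small_mid in the frame of orange_large_mid above 0.015 m and z of orange_small_mid in the frame of orange_medium_mid above 0.015 m), for 0.2 s.
3. the yellow key is pressed (value of joint key_yellow above 0.004 m), for 0.05 s.
4. then the white key (value of joint key_white above 0.004 m), for 0.05 s.
5. then the green key (value of joint key_green above 0.004 m), for 0.05 s.
At the end, for the whole second after the job is handed in: Every cog present sits on the hub of its colour, within 4 mm of its axis and 0.08 rad of upright, resting on the shoulder or the cog below within 3 mm (22 mm apart), larger below smaller, at rest; all keys up, having been pressed red, then (cogs home) yellow, white, green (all of step 2 and linear speed of each of blue_large, blue_medium, blue_small, orange_large, orange_medium, orange_small below 0.02 m/s and value of joint each of key_red, key_yellow, key_white, key_green below 0.002 m); the robot touches nothing.
It fails at once if two keys are down at once (value of joint each of key_red, key_yellow above 0.003 m or value of joint each of key_red, key_white above 0.003 m or value of joint each of key_red, key_green above 0.003 m or value of joint each of key_yellow, key_white above 0.003 m or value of joint each of key_yellow, key_green above 0.003 m or value of joint each of key_white, key_green above 0.003 m).
It fails at once if the yellow, white or green key is pressed while a cog is not home (value of joint any of key_yellow, key_white, key_green above 0.004 m and not ((horizontal distance between blue_large_mid and blue_seat below 0.004 m and angle between blue_large_mid's own z axis and vertical below 0.08 rad and z of blue_large_mid in the frame of blue_seat between 0.008 and 0.058 m and (z of blue_large_mid in the frame of blue_seat below 0.014 m or z of blue_large_mid in the frame of blue_seat above 0.03 m) and (z of blue_large_mid in the frame of blue_seat below 0.036 m or z of blue_large_mid in the frame of blue_seat above 0.052 m)) and (horizontal distance between blue_medium_mid and blue_seat below 0.004 m and angle between blue_medium_mid's own z axis and vertical below 0.08 rad and z of blue_medium_mid in the frame of blue_seat between 0.008 and 0.058 m and (z of blue_medium_mid in the frame of blue_seat below 0.014 m or z of blue_medium_mid in the frame of blue_seat above 0.03 m) and (z of blue_medium_mid in the frame of blue_seat below 0.036 m or z of blue_medium_mid in the frame of blue_seat above 0.052 m)) and (horizontal distance between blue_small_mid and blue_seat below 0.004 m and angle between blue_small_mid's own z axis and vertical below 0.08 rad and z of blue_small_mid in the frame of blue_seat between 0.008 and 0.058 m and (z of blue_small_mid in the frame of blue_seat below 0.014 m or z of blue_small_mid in the frame of blue_seat above 0.03 m) and (z of blue_small_mid in the frame of blue_seat below 0.036 m or z of blue_small_mid in the frame of blue_seat above 0.052 m)) and (horizontal distance between orange_large_mid and orange_seat below 0.004 m and angle between orange_large_mid's own z axis and vertical below 0.08 rad and z of orange_large_mid in the frame of orange_seat between 0.008 and 0.058 m and (z of orange_large_mid in the frame of orange_seat below 0.014 m or z of orange_large_mid in the frame of orange_seat above 0.03 m) and (z of orange_large_mid in the frame of orange_seat below 0.036 m or z of orange_large_mid in the frame of orange_seat above 0.052 m)) and (horizontal distance between orange_medium_mid and orange_seat below 0.004 m and angle between orange_medium_mid's own z axis and vertical below 0.08 rad and z of orange_medium_mid in the frame of orange_seat between 0.008 and 0.058 m and (z of orange_medium_mid in the frame of orange_seat below 0.014 m or z of orange_medium_mid in the frame of orange_seat above 0.03 m) and (z of orange_medium_mid in the frame of orange_seat below 0.036 m or z of orange_medium_mid in the frame of orange_seat above 0.052 m)) and (horizontal distance between orange_small_mid and orange_seat below 0.004 m and angle between orange_small_mid's own z axis and vertical below 0.08 rad and z of orange_small_mid in the frame of orange_seat between 0.008 and 0.058 m and (z of orange_small_mid in the frame of orange_seat below 0.014 m or z of orange_small_mid in the frame of orange_seat above 0.03 m) and (z of orange_small_mid in the frame of orange_seat below 0.036 m or z of orange_small_mid in the frame of orange_seat above 0.052 m)) and z of each of blue_medium_mid, blue_small_mid in the frame of blue_large_mid above 0.015 m and z of blue_small_mid in the frame of blue_medium_mid above 0.015 m and z of each of orange_medium_mid, orange_small_mid in the frame of orange_large_mid above 0.015 m and z of orange_small_mid in the frame of orange_medium_mid above 0.015 m)).
It fails at once if a cog is dropped down a hub (falls along it faster than 0.8 m/s) ((horizontal distance between blue_large_mid and blue_seat below 0.006 m and z of blue_large_mid in the frame of blue_seat below 0.065 m and linear speed of blue_large above 0.8 m/s) or (horizontal distance between blue_medium_mid and blue_seat below 0.006 m and z of blue_medium_mid in the frame of blue_seat below 0.065 m and linear speed of blue_medium above 0.8 m/s) or (horizontal distance between blue_small_mid and blue_seat below 0.006 m and z of blue_small_mid in the frame of blue_seat below 0.065 m and linear speed of blue_small above 0.8 m/s) or (horizontal distance between orange_large_mid and orange_seat below 0.006 m and z of orange_large_mid in the frame of orange_seat below 0.065 m and linear speed of orange_large above 0.8 m/s) or (horizontal distance between orange_medium_mid and orange_seat below 0.006 m and z of orange_medium_mid in the frame of orange_seat below 0.065 m and linear speed of orange_medium above 0.8 m/s) or (horizontal distance between orange_small_mid and orange_seat below 0.006 m and z of orange_small_mid in the frame of orange_seat below 0.065 m and linear speed of orange_small above 0.8 m/s)).
It fails at once if a bystander is moved more than 50 mm (distance of any of gouge, bridge, glue, brush, mallet from where it was at the start of the episode above 0.05 m).
Of blue_large, blue_medium, blue_small, orange_large, orange_medium, orange_small only 4 to 6 are there at a start; the rules pass over those that are not, and their reading is None.
At some moment in a run one of blue_large, blue_medium, blue_small, orange_large, orange_medium, orange_small may be knocked a few centimetres aside while the robot is not near it.
It also fails if it takes over 210 s, if anything falls off the work surface, if the arm or the gripper's body presses on something with over 40 N, if the wrist force passes 120 N, or if a joint passes its speed limit or range.

### The arm

A 6-joint arm with a two-finger parallel gripper is mounted at the origin on the work surface. World frame = base frame: x ahead of the robot, y to its left, z up, the work surface at z = 0. Lengths are in m, angles in degrees, forces in N, time in s.
With the tool pointing down it reaches from about 0.375 to 0.9 m from the base axis. Payload 3.1 kg.
Tool frame: the origin (TCP) lies at the very end of the fingers, on their centre line; the grasp point (between the pads) lies 19 mm behind it (bot.hold_point_z is the z of the grasp point in the tool frame, in m); z points along the fingers, y is the line along which they close (so a half turn about z gives the same grasp; the last joint's range is limited). The gripper opens to 87 mm and grips with 3 to 60 N. Pads are 19 mm wide; open, the fingers measure 117 mm over their backs; the gripper's body (75 mm by 190 mm) begins 51 mm behind the grasp point.
Start: joints at [53.829, 30.224, 82.088, -0, 67.689, -10.227], TCP at [0.273, 0.562, 0.223] pointing down, gripper open.
Joint ranges: [-176.69, 176.69], [-43.24, 126.21], [12.49, 139.97], [-82, 262], [0, 151.66], [-163.58, 163.58]. Speed limits (degrees/s): [159.86, 159.86, 180, 180, 180, 180].

### API

Orientations are given as a 3x3 rotation matrix whose columns are the frame's x, y, z axes.
In Python, from rig import bot, capture, camera_model gives the robot as it stands.
- The arm moves only by the tool apply_moves, never from a script. Its argument "plan" is text: rows parted by semicolons, each of 6 numbers parted by spaces: the shift along the tool's x, y, z in units of 0.05 m (1.0 is 0.05 m), then the turn, a rotation vector about the tool's x, y, z in units of 360 degrees (1.0 is 360 degrees). In form: dx dy dz ax ay az; .... A call has 1 to 10 rows; each row shifts and turns the commanded pose from where the row before left it, along the tool's axes as they then stand; what a row does not reach is not made up. A row lasts 1/12 s, in which the tool goes at most 41.7 mm and 7.16 degrees, less where a joint would pass 70% of its speed; a pose out of reach is approached as far as the arm can. A call with a number of a shift or a turn outside -1 to 1 is refused whole. A call with a gripper value outside its range is refused whole. "gripper" is the gripper command: -1 is shut, 1 is fully open, values between are in proportion, set as the call begins (left out, the last holds). The fingers move at their own pace and stop on an object; the grip force is fixed at half the most. Time passes only in rows, so rows that do not move let the fingers close. It gives the time, the measured TCP pose, the force, the opening and the grip force at its end, in the units of the state.
- bot.read_state(): the state, without advancing time (a new reading comes with each control period).
- capture(name): name is "scene" or "top" or "wrist"; returns the picture (480x640x3 uint8, red, green, blue); there is no depth.
- camera_model(name): a dict with "vertical_fov" (degrees; the focal length in pixels is half the picture's height over the tangent of half this angle, whatever the lens; pixels are square), "cx", "cy" (the principal point, pixels), "position" and "rotation" of the camera in the world; the wrist camera has in their place "hand_eye" (4x4, takes a point from camera to tool coordinates, whose origin is the TCP and whose axes are the flange's). Camera axes: x right, y down, z forward; pixel columns grow to the right and rows downward; lengths in m; the calibration is good to about 2 mm. A picture is of the moment at which its call begins: read the wrist's pose just before it. camera_model takes no time and is no camera call.
- bot.hand_in(): hands the job in; it is judged then, once.
The state is a dict: "time_s": time; "joint_positions": joint angles; "qvel": joint speeds; "tau": joint torques, N m; "position": TCP position; "tcp_rot": TCP orientation; "force": force on the tool from outside, world axes, zero at the start; "moment": the same for the moment, N m; "opening": opening from 0.0 (shut) to 1.0 (fully open); "grasp_force": force on a finger pad.
Only numpy, scipy, OpenCV 4.12 (cv2) and the standard library are available. Lean on these libraries where they do the work, as an engineer would, in place of code of your own. Each camera call takes 0.05 s, during which the arm holds its last target. There are 200 camera calls.

## Working session

There is one attempt and no reset: what is moved stays moved. The work goes in short steps, Python scripts to look and compute and a tool call to move; the robot and the scene stay as the last step left them, time stands still between calls to the robot, and variables do not carry over. Pictures are saved under pics/ and viewed, at most 14 in all, crops included, and the job is handed in when it is done.

Besides the shell and the picture viewer there is one more tool, called by a JSON object that holds its "api" and its "payload". apply_moves: Moves the arm, as the interface text tells. Its arguments: {"type":"object","properties":{"plan":{"type":"string"},"gripper":{"type":"number"}},"required":["plan"]}

```bash
mkdir -p pics; ls; python3 - <<'E'
from rig import bot,capture,camera_model
import cv2,numpy as np
s=bot.read_state();print(s, bot.hold_point_z)
for n in("scene","top","wrist"):
    cv2.imwrite(f"pics/{n}0.png",capture(n)[:,:,::-1]);print(n,camera_model(n))
E
```

```text
pics
{'time_s': 0.0, 'joint_positions': array([ 5.38289976e+01,  3.02779550e+01,  8.21564857e+01,  1.75299876e-03,
        6.76885918e+01, -1.02273726e+01]), 'qvel': array([ 0.00168756, -0.02428831, -0.05526676, -0.00138607,  0.0259095 ,
        0.06492026]), 'tau': array([ 2.85709802e-04, -4.40031445e+01, -1.76594692e+01,  6.33283309e-02,
        5.82116819e-02, -1.59759838e-04]), 'position': array([0.27295856, 0.56143429, 0.22158192]), 'tcp_rot': array([[-8.99219543e-01,  4.37495771e-01, -1.29019212e-03],
       [ 4.37497482e-01,  8.99217997e-01, -1.71673864e-03],
       [ 4.09098076e-04, -2.10818074e-03, -9.99997694e-01]]), 'force': array([-0.69022366, -0.32722005, -0.41538319]), 'moment': array([-0.01521164, -0.02986407,  0.0032439 ]), 'grasp_force': 0.0, 'opening': 1.0001090325221291} -0.0187
scene {'vertical_fov': 49.53442320686363, 'cx': 320.57419616427467, 'cy': 235.07051799329182, 'position': array([ 1.05543751, -0.95762111,  0.7317864 ]), 'rotation': array([[ 0.84753719,  0.27607977, -0.4532777 ],
       [ 0.53073294, -0.44377687,  0.72206969],
       [-0.00180532, -0.85255032, -0.52264203]])}
top {'vertical_fov': 49.08670170855229, 'cx': 323.1379209239987, 'cy': 243.67983280215424, 'position': array([ 0.4568736 , -0.02956924,  1.1882295 ]), 'rotation': array([[ 0.00277009, -0.99916051,  0.0408729 ],
       [-0.99987033, -0.00341583, -0.01573732],
       [ 0.01586372, -0.040824  , -0.99904041]])}
wrist {'vertical_fov': 58.70631323350382, 'cx': 313.0423075301403, 'cy': 235.11773728886163, 'hand_eye': array([[ 2.25375660e-03, -9.61115482e-01, -2.76137557e-01,
         7.50428374e-02],
       [ 9.99997447e-01,  2.21174479e-03,  4.63568566e-04,
         1.11732251e-03],
       [ 1.65202875e-04, -2.76137896e-01,  9.61118013e-01,
        -1.62597184e-01],
       [ 0.00000000e+00,  0.00000000e+00,  0.00000000e+00,
         1.00000000e+00]])}
```

View pics/top0.png

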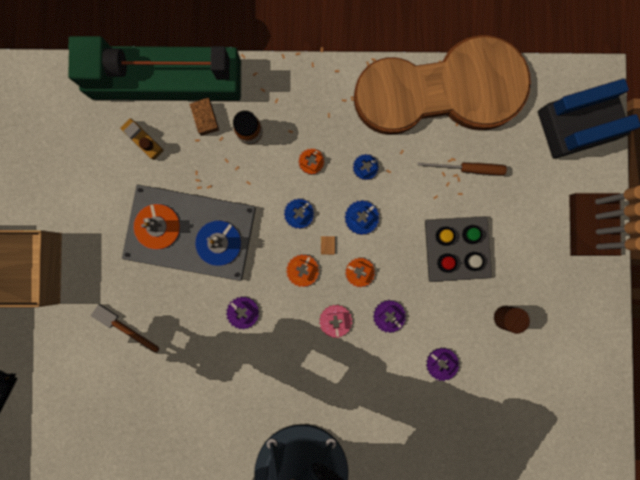

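View pics/scene0.png

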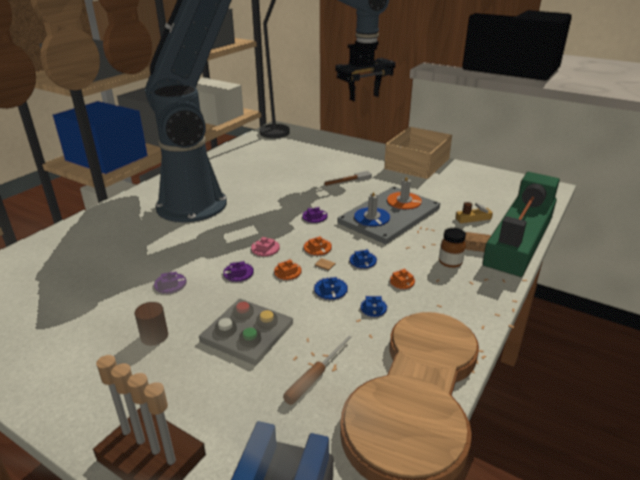

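Top view: keys are yellow (446,236), green (473,233), red (449,263), white (476,261). Blue cogs are at (299,213), (362,217), (366,166) and orange at (311,160), (302,270), (360,271). The hubs are orange (157,226) and blue (219,243), and the purple and pink ones are look-alikes.

```bash
cat > h.py <<'E'
from rig import bot,capture,camera_model
import cv2,numpy as np
RNG={'blue':((105,150,70),(122,255,255)),'orange':((4,170,110),(15,255,255)),'red':((0,180,90),(3,255,255)),'yellow':((20,150,110),(32,255,255)),'green':((50,120,50),(85,255,255))}
def shot(n,fn=None):
    s=bot.read_state();im=capture(n);c=camera_model(n)
    if 'hand_eye' in c:
        T=np.eye(4);T[:3,:3]=s['tcp_rot'];T[:3,3]=s['position'];M=T@c['hand_eye'];R,p=M[:3,:3],M[:3,3]
    else: R,p=c['rotation'],c['position']
    if fn: cv2.imwrite('pics/'+fn,im[:,:,::-1])
    f=240/np.tan(np.radians(c['vertical_fov']/2))
    return im,(R,np.array(p),f,c['cx'],c['cy'])
def world(c,uv,z):
    R,p,f,cx,cy=c;d=R@np.array([(uv[0]-cx)/f,(uv[1]-cy)/f,1]);return (p+d*(z-p[2])/d[2])[:2]
def pix(c,P):
    R,p,f,cx,cy=c;q=R.T@(np.array(P)-p);return np.array([q[0]/q[2]*f+cx,q[1]/q[2]*f+cy])
def blobs(im,col,amin=60):
    m=cv2.inRange(cv2.cvtColor(im,cv2.COLOR_RGB2HSV),*RNG[col]);m=cv2.morphologyEx(m,cv2.MORPH_CLOSE,np.ones((3,3)))
    n,l,st,ce=cv2.connectedComponentsWithStats(m);return [(ce[i],st[i,4]) for i in range(1,n) if st[i,4]>=amin]
def yaw(): 
    R=bot.read_state()['tcp_rot'];return np.degrees(np.arctan2(R[1,0],R[0,0]))
def go(x,y,z,yw=None):
    "total shift in tool units (axes as now), then turn about z in units"
    s=bot.read_state();R=s['tcp_rot'];d=R.T@(np.array([x,y,z])-s['position'])/.05
    Rl=R.T@np.array([0,0,-1.]);tilt=np.cross([0,0,1],Rl)/(2*np.pi)
    y0=yaw();yw=y0 if yw is None else yw
    dy=(yw-y0+180)%360-180
    q=s['joint_positions'];q1=np.degrees(np.arctan2(y,x))
    print('shift',d.round(3),'rows',round(np.linalg.norm(d)/.8,1),'tilt',tilt.round(4),'turn az',round(-dy/360,4),'rows',round(abs(dy)/7,1),'q6 end',round(((q1+90-yw+180)%360-180),1),'q6',q[5].round(1),'t',s['time_s'])
E
python3 - <<'E'
from h import *
im,c=shot('top')
for col in RNG:
    for ce,a in blobs(im,col): print(col,ce.round(1),a,world(c,ce,.012 if col in('blue','orange') else .02).round(3))
for n,uv,z in (('red',(449,263),.02),('white',(476,261),.02)): print(n,world(c,uv,z))
E
```

```text
blue [594.5  93.5] 682 [ 0.851 -0.667]
blue [606.6 129.4] 715 [ 0.768 -0.694]
blue [363.4 166.8] 276 [ 0.679 -0.138]
blue [296.5 213.4] 391 [0.573 0.012]
blue [360.1 217.6] 614 [ 0.564 -0.131]
blue [213.3 244.6] 876 [0.502 0.197]
blue [232.7 233.2] 92 [0.528 0.154]
orange [309.2 161. ] 325 [ 0.691 -0.016]
orange [164.8 212.5] 261 [0.574 0.306]
orange [151.  232.3] 751 [0.529 0.336]
orange [300.8 270.6] 585 [0.445 0.002]
orange [358.9 271.7] 453 [ 0.443 -0.128]
red [448.1 262.6] 112 [ 0.463 -0.327]
yellow [446.2 235.3] 120 [ 0.524 -0.323]
green [84.3 56.6] 1187 [0.923 0.489]
green [176.   53.4] 818 [0.932 0.284]
green [231.1  52.3] 60 [0.935 0.16 ]
green [184.6  81.1] 1578 [0.869 0.264]
green [473.2 233.7] 122 [ 0.528 -0.384]
red [ 0.46250794 -0.3287996 ]
white [ 0.46714101 -0.38933727]
```

```bash
python3 -c "
from h import *
go(.52,.255,.24,90)"
```

```text
shift [-7.123 -3.356 -0.358] rows 9.9 tilt [-0.0002 -0.      0.    ] turn az 0.1779 rows 9.2 q6 end 26.1 q6 -10.2 t 0.2
```

{"api": "apply_moves", "payload": {"plan": "-0.71 -0.336 -0.036 0 0 0;-0.71 -0.336 -0.036 0 0 0;-0.71 -0.336 -0.036 0 0 0;-0.71 -0.336 -0.036 0 0 0;-0.71 -0.336 -0.036 0 0 0;-0.71 -0.336 -0.036 0 0 0;-0.71 -0.336 -0.036 0 0 0;-0.71 -0.336 -0.036 0 0 0;-0.71 -0.336 -0.036 0 0 0;-0.71 -0.336 -0.036 0 0 0", "gripper": 0.3}}

```text
time_s: 1.03
position: [0.5199, 0.2539, 0.2406]
tcp_rot: [[-0.899, 0.438, -0.0], [0.438, 0.899, 0.0], [0.0, -0.0, -1.0]]
force: [0.8, 0.3, -0.4]
opening: 0.652
grasp_force: 0.0
```

{"api": "apply_moves", "payload": {"plan": "0 0 0 0 0 0.0178;0 0 0 0 0 0.0178;0 0 0 0 0 0.0178;0 0 0 0 0 0.0178;0 0 0 0 0 0.0178;0 0 0 0 0 0.0178;0 0 0 0 0 0.0178;0 0 0 0 0 0.0178;0 0 0 0 0 0.0178;0 0 0 0 0 0.0178"}}

```text
time_s: 1.87
position: [0.5189, 0.2556, 0.2403]
tcp_rot: [[0.006, 1.0, -0.001], [1.0, -0.006, -0.0], [-0.0, -0.001, -1.0]]
force: [-0.5, -0.1, -0.5]
opening: 0.65
grasp_force: 0.0
```

```bash
python3 -c "
from h import *
s=bot.read_state();print(s['position'],yaw(),s['opening'])
im,c=shot('wrist','hub1.png')
go(.55,.0,.24)
go(.495,-.31,.2)
"
```

```text
[0.51891585 0.25558713 0.24032078] 89.65927726548948 0.6501007299208548
shift [-5.105  0.67   0.007] rows 6.4 tilt [-0.0001  0.      0.    ] turn az -0.0 rows 0.0 q6 end 0.5 q6 15.7 t 1.9167
shift [-11.316  -0.37    0.808] rows 14.2 tilt [-0.0001  0.      0.    ] turn az -0.0 rows 0.0 q6 end -31.5 q6 15.7 t 1.9167
```

View pics/hub1.png

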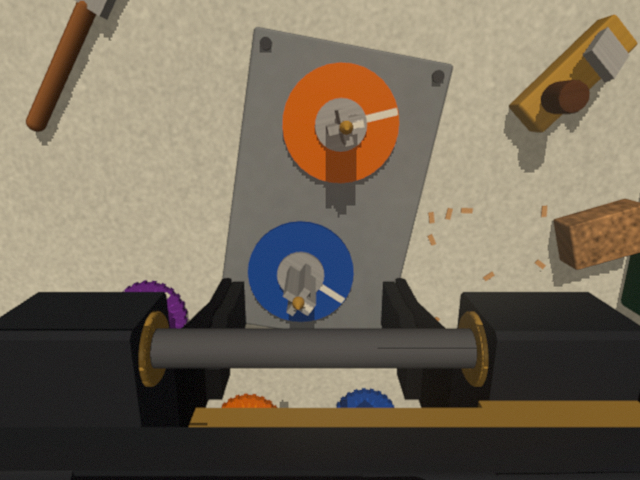

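Wrist view: orange collar centred (341,124) with its white line to (398,112), blue collar centred (300,272) with its line to (343,300). The fingers hide rows below about 320.

```bash
cat >> h.py <<'E'
def part(im,c,col,z,amin,rin,rout,near=None,zl=None,dbg=True):
    "fit the circle of each blob of that colour at height z; angle of its white line between radii rin,rout at height zl"
    hsv=cv2.cvtColor(im,cv2.COLOR_RGB2HSV);m=cv2.inRange(hsv,*RNG[col]);m=cv2.morphologyEx(m,cv2.MORPH_CLOSE,np.ones((9,9)))
    w=cv2.inRange(hsv,(0,0,150),(180,100,255));vs,us=np.nonzero(w);out=[]
    for k in cv2.findContours(m,cv2.RETR_EXTERNAL,cv2.CHAIN_APPROX_NONE)[0]:
        if cv2.contourArea(k)<amin: continue
        h=cv2.convexHull(k)[:,0,:]
        P=np.array([world(c,p,z) for p in h])
        mm=np.zeros_like(m);cv2.fillPoly(mm,[h],255)
        (ex,ey),(a,b),_=cv2.fitEllipse((P*1e4).astype(np.float32).reshape(-1,1,2))
        ctr=np.array([ex,ey])/1e4
        v,u=np.nonzero(w&mm);Q=np.array([world(c,(x,y),zl or z) for x,y in zip(u,v)]).reshape(-1,2)-ctr
        r=np.hypot(*Q.T) if len(Q) else np.zeros(0);Q=Q[(r>rin)&(r<rout)]
        an=np.degrees(np.arctan2(*Q.mean(0)[::-1])) if len(Q)>5 else None
        if near is not None and np.hypot(*(ctr-near))>.05: continue
        print(col,'ctr',ctr.round(4),'dia',round(a/1e4,4),round(b/1e4,4),'n',len(Q),'ang',an,'pix',h.mean(0).round())
        out.append((ctr,an))
    return out
E
python3 - <<'E'
from h import *
im=cv2.imread('pics/hub1.png')[:,:,::-1].copy()
_,c=shot('wrist')
for z in(.025,.03):
  for col in('blue','orange'): part(im,c,col,z,3000,.024,.049)
for uv in((346,125),(298,303)): print('pin',world(c,uv,.096))
for uv in((316,122),(341,98),(366,122),(341,149)): print(world(c,uv,.03))
E
```

```text
blue ctr [0.5075 0.1861] dia 0.0987 0.1002 n 200 ang -47.243435893060884 pix [297. 272.]
orange ctr [0.5438 0.3216] dia 0.0997 0.0997 n 207 ang 12.88973694541597 pix [344. 125.]
blue ctr [0.5076 0.188 ] dia 0.0974 0.0989 n 201 ang -47.073119132016195 pix [297. 272.]
orange ctr [0.5435 0.3218] dia 0.0983 0.0984 n 206 ang 12.86913398071349 pix [344. 125.]
pin [0.54357617 0.32339306]
pin [0.50782551 0.18840253]
[0.52305139 0.32416432]
[0.54396395 0.34332554]
[0.5652906  0.32385529]
[0.5444142  0.30157303]
```

{"api": "apply_moves", "payload": {"plan": "-0.73 0.067 0 0 0 0;-0.73 0.067 0 0 0 0;-0.73 0.067 0 0 0 0;-0.73 0.067 0 0 0 0;-0.73 0.067 0 0 0 0;-0.73 0.067 0 0 0 0;-0.73 0.067 0 0 0 0"}}

```text
time_s: 2.55
position: [0.5423, -0.0016, 0.2406]
tcp_rot: [[-0.003, 1.0, -0.0], [1.0, 0.003, 0.0], [0.0, -0.0, -1.0]]
force: [0.7, 1.3, -0.2]
opening: 0.651
grasp_force: 0.0
```

```bash
python3 - <<'E'
from h import *
im,c=shot('wrist','cogs1.png')
for col in('blue','orange'): part(im,c,col,.008,300,.0,.04,zl=.015)
E
```

```text
blue ctr [ 0.6805 -0.1235] dia 0.0241 0.0319 n 0 ang None pix [445. 313.]
blue ctr [ 0.5673 -0.1304] dia 0.0735 0.0752 n 0 ang None pix [338. 306.]
blue ctr [0.5749 0.0085] dia 0.0662 0.0672 n 42 ang -42.95468891870857 pix [349. 181.]
blue ctr [0.5033 0.1643] dia 0.0486 0.0829 n 8 ang -2.755005334712451 pix [274.  19.]
orange ctr [ 0.4263 -0.1134] dia 0.018 0.0505 n 3 ang None pix [197. 301.]
orange ctr [ 0.6939 -0.0181] dia 0.0557 0.0608 n 45 ang -15.895563502659675 pix [471. 213.]
orange ctr [ 4.471e-01 -3.000e-04] dia 0.0732 0.0741 n 118 ang 15.464999469644388 pix [210. 197.]
```

View pics/cogs1.png

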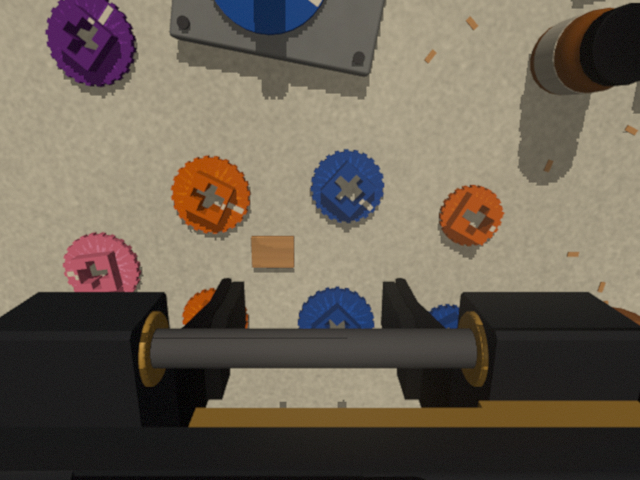

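Wrist view over the cogs: orange large (210,197), blue medium (349,187), orange small (471,213), with the rest partly behind the fingers. Next, the red key.

```bash
python3 - <<'E'
from h import *
im=cv2.imread('pics/hub1.png')[:,:,::-1].copy()
_,c=shot('wrist')
go(.495,-.42,.22)
E
```

```text
shift [-8.299 -0.946  0.432] rows 10.5 tilt [ 0.0002  0.0004 -0.    ] turn az -0.0 rows 0.0 q6 end -40.1 q6 -12.0 t 2.65
```

```bash
python3 - <<'E'
from h import *
s=bot.read_state();print(s['joint_positions'],s['position'],yaw())
E
```

```text
[-12.25449237  22.65886501  92.67225462  -0.13141163  64.55513632
 -12.00436225] [ 0.54364663 -0.00514111  0.24063671] 89.80610657021212
```

{"api": "apply_moves", "payload": {"plan": "-0.75 -0.086 0.04 0 0 0;-0.75 -0.086 0.04 0 0 0;-0.75 -0.086 0.04 0 0 0;-0.75 -0.086 0.04 0 0 0;-0.75 -0.086 0.04 0 0 0;-0.75 -0.086 0.04 0 0 0;-0.75 -0.086 0.04 0 0 0;-0.75 -0.086 0.04 0 0 0;-0.75 -0.086 0.04 0 0 0;-0.75 -0.086 0.04 0 0 0", "gripper": -1}}

```text
time_s: 3.48
position: [0.4992, -0.3758, 0.2203]
tcp_rot: [[-0.003, 1.0, -0.0], [1.0, 0.003, 0.001], [0.001, -0.0, -1.0]]
force: [1.8, 0.1, 0.3]
opening: 0.021
grasp_force: 0.0
```

{"api": "apply_moves", "payload": {"plan": "-0.8 -0.086 0.04 0 0 0;0 0 0 0 0 0;0 0 0 0 0 0"}}

```text
time_s: 3.73
position: [0.4946, -0.4165, 0.2178]
tcp_rot: [[0.001, 1.0, -0.0], [1.0, -0.001, 0.001], [0.001, -0.0, -1.0]]
force: [-0.2, 0.7, 0.4]
opening: 0.003
grasp_force: 0.0
```

```bash
python3 - <<'E'
from h import *
s=bot.read_state();print(s['joint_positions'],s['position'],yaw())
im,c=shot('wrist','keys1.png')
for k in('red','yellow','green'):
  for ce,a in blobs(im,k,200): print(k,ce.round(),a,world(c,ce,.03).round(4))
E
```

```text
[-4.99920408e+01  3.22181649e+01  7.90468093e+01  2.00323587e-02
  6.87673915e+01 -4.99218255e+01] [ 0.49459815 -0.41646125  0.21780661] 89.92252252454956
red [271.  88.] 1075 [ 0.4633 -0.3215]
yellow [350.  83.] 1093 [ 0.5246 -0.3177]
green [353. 162.] 953 [ 0.5283 -0.3788]
```

View pics/keys1.png

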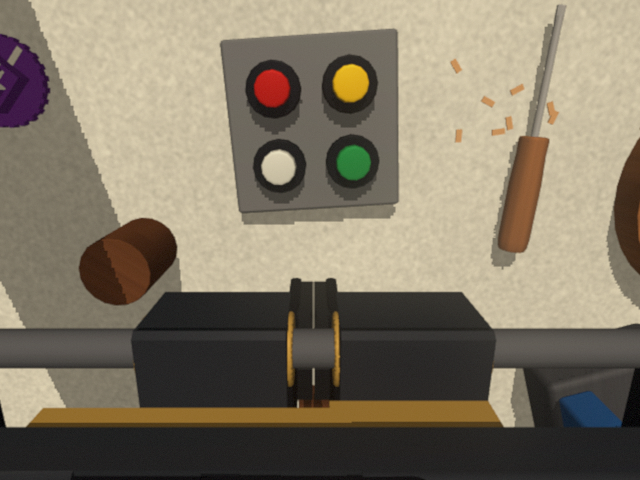

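Keys seen: red (271,88), yellow (350,83), white (278,167), green (353,162). Their spacing puts the tops at about z=0.037.

```bash
python3 - <<'E'
from h import *
im,c=shot('wrist')
r=world(c,(271.5,88.5),.037);w=world(c,(278.5,167),.037);print(r,w,world(c,(350,83),.037),world(c,(353,162),.037))
go(*r,.06)
E
```

```text
[ 0.46393249 -0.32031126] [ 0.46808592 -0.37985033] [ 0.52369132 -0.31621719] [ 0.52764152 -0.37573215]
shift [ 1.858 -0.616  3.165] rows 4.7 tilt [-0.0001 -0.0003  0.    ] turn az -0.0 rows 0.0 q6 end -34.7 q6 -49.9 t 3.8333
```

{"api": "apply_moves", "payload": {"plan": "0.46 -0.154 0 0 0 0;0.46 -0.154 0 0 0 0;0.46 -0.154 0 0 0 0;0.46 -0.154 0 0 0 0;0 0 0.63 0 0 0;0 0 0.63 0 0 0;0 0 0.63 0 0 0;0 0 0.63 0 0 0;0 0 0.63 0 0 0;0 0 0 0 0 0"}}

```text
time_s: 4.67
position: [0.4615, -0.3176, 0.0562]
tcp_rot: [[-0.003, 1.0, -0.008], [1.0, 0.003, 0.009], [0.009, -0.008, -1.0]]
force: [-1.4, 1.0, -0.4]
opening: 0.005
grasp_force: 0.0
```

{"api": "apply_moves", "payload": {"plan": "0 0 0.1 0 0 0;0 0 0.1 0 0 0;0 0 0.1 0 0 0;0 0 0.1 0 0 0;0 0 0.04 0 0 0;0 0 0.04 0 0 0;0 0 0.04 0 0 0;0 0 0 0 0 0"}}

```text
time_s: 5.33
position: [0.4648, -0.3232, 0.0356]
tcp_rot: [[0.001, 1.0, 0.001], [1.0, -0.001, -0.001], [-0.001, 0.001, -1.0]]
force: [0.7, 1.4, 4.2]
opening: 0.006
grasp_force: 2.1
```

{"api": "apply_moves", "payload": {"plan": "0 0 0.04 0 0 0;0 0 0.04 0 0 0;0 0 0 0 0 0;0 0 0 0 0 0"}}

```text
time_s: 5.67
position: [0.4648, -0.3233, 0.0341]
tcp_rot: [[0.0, 1.0, 0.002], [1.0, -0.0, -0.002], [-0.002, 0.002, -1.0]]
force: [-2.7, 2.8, 22.5]
opening: 0.004
grasp_force: 10.9
```

{"api": "apply_moves", "payload": {"plan": "0 0 -0.2 0 0 0;0 0 -0.7 0 0 0;0 0 -0.8 0 0 0;0 0 -0.8 0 0 0;0.62 0.48 -0.3 0 0 0;0.62 0.48 -0.3 0 0 0;0.62 0.48 -0.3 0 0 0;0.62 0.48 -0.3 0 0 0;0 0 0 0 0 0;0 0 0 0 0 0", "gripper": 0.3}}

```text
time_s: 6.5
position: [0.5607, -0.1983, 0.2163]
tcp_rot: [[-0.004, 1.0, 0.001], [1.0, 0.004, -0.001], [-0.001, 0.001, -1.0]]
force: [0.7, -1.1, 0.0]
opening: 0.626
grasp_force: 0.0
```

```bash
python3 - <<'E'
from h import *
s=bot.read_state();print(s['position'],yaw())
im,c=shot('wrist','cogs2.png')
for col in('blue','orange'): part(im,c,col,.008,300,.0,.04,zl=.022)
cv2.imwrite('pics/cogs2b.png',cv2.resize(im[40:300,160:480,::-1],None,fx=2.3,fy=2.3,interpolation=cv2.INTER_CUBIC))
E
```

```text
[ 0.56065871 -0.19825964  0.2162636 ] 90.22168094538694
blue ctr [ 0.6813 -0.1419] dia 0.0547 0.0583 n 23 ang -44.04823207530846 pix [453. 131.]
blue ctr [ 0.5668 -0.134 ] dia 0.0766 0.0769 n 123 ang -26.344964520734905 pix [319. 127.]
orange ctr [ 0.4433 -0.1301] dia 0.0662 0.067 n 180 ang 75.39292215581122 pix [174. 120.]
orange ctr [ 0.6946 -0.0358] dia 0.0237 0.0429 n 0 ang None pix [484.   8.]
```

View pics/cogs2b.png

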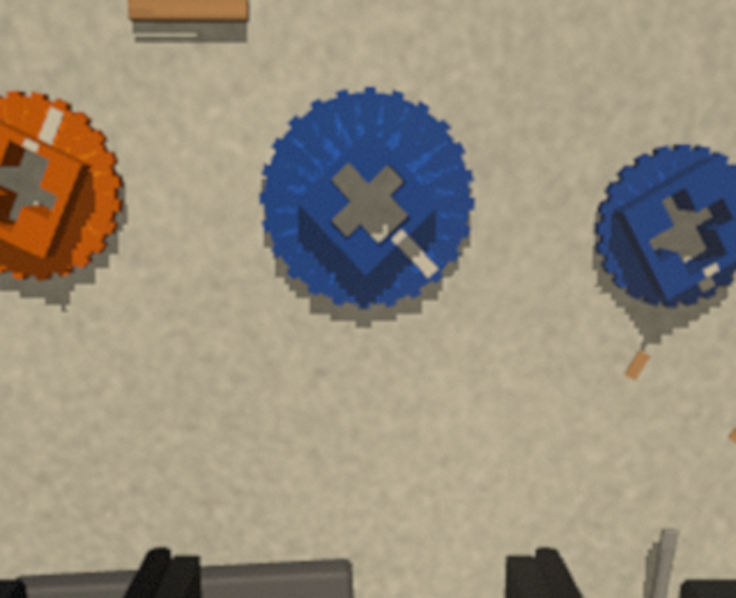

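```bash
python3 - <<'E'
from h import *
a=np.radians(44);t=np.array([.5668,-.134])-.07*np.array([np.cos(a),np.sin(a)])
go(*t,.16,44)
E
```

```text
shift [ 0.333 -0.856  1.107] rows 1.8 tilt [-0.0002  0.0001  0.    ] turn az 0.1281 rows 6.6 q6 end 26.5 q6 -30.4 t 6.55
```

{"api": "apply_moves", "payload": {"plan": "0.17 -0.43 0.55 0 0 0;0.17 -0.43 0.55 0 0 0;0 0 0 0 0 0.0183;0 0 0 0 0 0.0183;0 0 0 0 0 0.0183;0 0 0 0 0 0.0183;0 0 0 0 0 0.0183;0 0 0 0 0 0.0183;0 0 0 0 0 0.0183;0 0 0 0 0 0"}}

```text
time_s: 7.38
position: [0.5148, -0.1841, 0.1595]
tcp_rot: [[0.724, 0.69, -0.003], [0.69, -0.724, 0.001], [-0.001, -0.003, -1.0]]
force: [0.5, -0.0, 0.6]
opening: 0.649
grasp_force: 0.0
```

```bash
python3 - <<'E'
from h import *
im,c=shot('wrist','bl.png')
for z in(.004,.008):
  for p,a in part(im,c,'blue',z,1500,.018,.037,near=[.567,-.134],zl=.008): go(*p,.045); go(*p,.011)
E
```

```text
blue ctr [ 0.5669 -0.134 ] dia 0.078 0.0784 n 88 ang -46.21593472127007 pix [311. 120.]
shift [1.442 0.005 2.291] rows 3.4 tilt [-0.0004  0.0002  0.    ] turn az -0.0 rows 0.0 q6 end 32.8 q6 14.8 t 7.4333
shift [1.443 0.006 2.971] rows 4.1 tilt [-0.0004  0.0002  0.    ] turn az -0.0 rows 0.0 q6 end 32.8 q6 14.8 t 7.4333
blue ctr [ 0.5669 -0.134 ] dia 0.0771 0.0774 n 87 ang -46.30719510603067 pix [311. 120.]
shift [1.443 0.005 2.291] rows 3.4 tilt [-0.0004  0.0002  0.    ] turn az -0.0 rows 0.0 q6 end 32.8 q6 14.8 t 7.4333
shift [1.444 0.006 2.971] rows 4.1 tilt [-0.0004  0.0002  0.    ] turn az -0.0 rows 0.0 q6 end 32.8 q6 14.8 t 7.4333
```

View pics/bl.png

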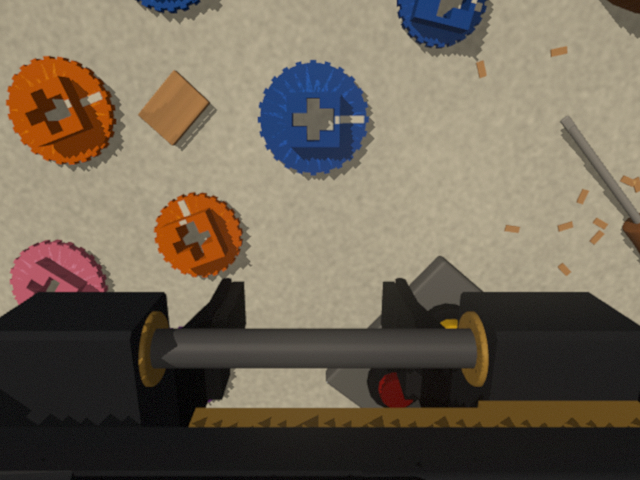

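Blue large is square to the tool at (313,119), its line pointing along tool +y. I'm going in for it.

{"api": "apply_moves", "payload": {"plan": "0.48 0 0.3 0 0 0;0.48 0 0.4 0 0 0;0.48 0 0.5 0 0 0;0 0 0.5 0 0 0;0 0 0.5 0 0 0;0 0 0.4 0 0 0;0 0 0.26 0 0 0;0 0 0.1 0 0 0;0 0 0 0 0 0"}}

```text
time_s: 8.18
position: [0.5674, -0.1331, 0.0113]
tcp_rot: [[0.721, 0.693, -0.003], [0.693, -0.721, 0.001], [-0.001, -0.003, -1.0]]
force: [-0.5, 0.2, 1.1]
opening: 0.651
grasp_force: 0.0
```

{"api": "apply_moves", "payload": {"plan": "0 0 0 0 0 0;0 0 0 0 0 0;0 0 0 0 0 0;0 0 0 0 0 0;0 0 0 0 0 0;0 0 0 0 0 0", "gripper": -1}}

```text
time_s: 8.68
position: [0.5688, -0.1329, 0.0137]
tcp_rot: [[0.721, 0.693, 0.001], [0.693, -0.721, -0.0], [0.0, 0.001, -1.0]]
force: [-1.2, 0.5, 6.6]
opening: 0.412
grasp_force: 30.0
```

```bash
python3 - <<'E'
from h import *
s=bot.read_state();print(s['position'],yaw(),s['opening']*87,s['force'])
a=np.radians(61);t=np.array([.5076,.188])-.07*np.array([np.cos(a),np.sin(a)])
go(*t,.2,61)
E
```

```text
[ 0.56875014 -0.1328967   0.01370342] 43.86853460238291 35.86341972569262 [-1.21546588  0.48012404  6.6185791 ]
shift [ 2.23  -5.059 -3.73 ] rows 8.3 tilt [ 0.0001 -0.0001  0.    ] turn az -0.0476 rows 2.4 q6 end 44.0 q6 22.0 t 8.6833
```

{"api": "apply_moves", "payload": {"plan": "0 0 -0.4 0 0 0;0 0 -0.8 0 0 0;0 0 -0.8 0 0 0;0 0 -0.8 0 0 0;0 0 -0.8 0 0 0;0.28 -0.63 0 0 0 0;0.28 -0.63 0 0 0 0;0.28 -0.63 0 0 0 0;0.28 -0.63 0 0 0 0;0.28 -0.63 0 0 0 0"}}

```text
time_s: 9.52
position: [0.5087, 0.0305, 0.1925]
tcp_rot: [[0.721, 0.693, -0.0], [0.693, -0.721, 0.0], [-0.0, -0.0, -1.0]]
force: [0.4, 0.5, -1.8]
opening: 0.408
grasp_force: 30.0
```

{"api": "apply_moves", "payload": {"plan": "0.28 -0.63 0 0 0 0;0.28 -0.63 0 0 0 0;0.28 -0.63 0 0 0 0;0 0 0 0 0 -0.016;0 0 0 0 0 -0.016;0 0 0 0 0 -0.0156;0 0 0 0 0 0;0 0 0 0 0 0;0 0 0 0 0 0"}}

```text
time_s: 10.27
position: [0.4745, 0.1263, 0.1925]
tcp_rot: [[0.487, 0.873, -0.0], [0.873, -0.487, -0.0], [-0.0, -0.0, -1.0]]
force: [-0.5, -0.3, -2.3]
opening: 0.409
grasp_force: 30.0
```

```bash
python3 - <<'E'
from h import *
s=bot.read_state();print(s['position'],yaw(),s['opening']*87,s['force'])
im,c=shot('wrist','hubb.png')
for z in(.025,.03): part(im,c,'blue',z,3000,.026,.048,near=[.507,.188],zl=.028)
print('pix of shoulder centre',pix(c,(.5076,.188,.03)))
E
```

```text
[0.47450022 0.1262906  0.19247678] 60.86702506269031 35.57969259535648 [-0.51555927 -0.28947745 -2.33445658]
blue ctr [0.5073 0.186 ] dia 0.099 0.0991 n 280 ang -34.11959356313501 pix [309. 123.]
blue ctr [0.5074 0.1861] dia 0.0975 0.0976 n 280 ang -34.330023030228 pix [309. 123.]
pix of shoulder centre [310.76177325 122.00319037]
```

View pics/hubb.png

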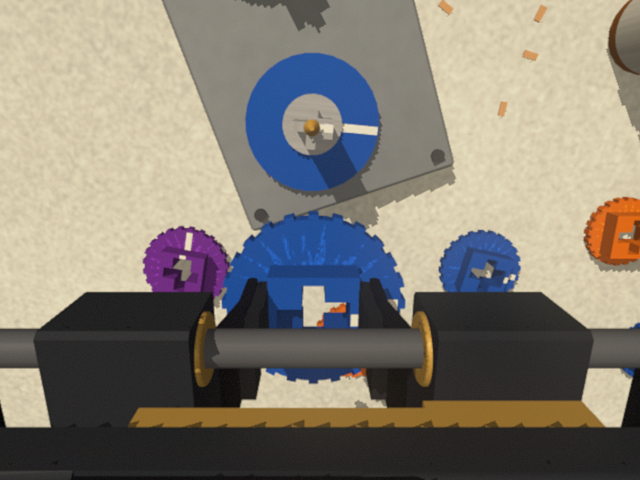

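Cog in hand: the disc edges are visible at rows 213 and 382, and hub centre (311,123) has its line running right and about 5° down. Now I'll compute the in-hand offset.

```bash
cat >> h.py <<'E'
def inhand(c,top,bot_,col=313,hz=.0137):
    s=bot.read_state();z=s['position'][2]-hz+.008
    P=[np.append(world(c,(col,r),z),z) for r in(top,bot_)]
    d=[s['tcp_rot'].T@(p-s['position']) for p in P];print('tool x of edges mm',[round(x[0]*1e3,1) for x in d],'mid',round((d[0][0]+d[1][0])*500,2),'dia',round((d[0][0]-d[1][0])*1e3,1));return (d[0][0]+d[1][0])/2
def edges(im,col,u0=300,u1=325,r0=205):
    m=cv2.inRange(cv2.cvtColor(im,cv2.COLOR_RGB2HSV),*RNG[col])[r0:400,u0:u1].mean(1)>60
    r=np.nonzero(m)[0];return r[0]+r0-.5,r[-1]+r0+.5
E
python3 - <<'E'
from h import *
im=cv2.imread('pics/hubb.png')[:,:,::-1].copy()
_,c=shot('wrist')
e=edges(im,'blue');print(e);o=inhand(c,*e)
a=np.radians(55.9);h=np.array([.5074,.1861])-o*np.array([np.cos(a),np.sin(a)])
go(*h,.12,55.9)
E
```

```text
(np.float64(211.5), np.float64(378.5))
tool x of edges mm [np.float64(38.5), np.float64(-39.3)] mid -0.39 dia 77.7
shift [ 1.374 -0.009  1.451] rows 2.5 tilt [-0.  0.  0.] turn az 0.0139 rows 0.7 q6 end 54.3 q6 30.9 t 10.3667
```

{"api": "apply_moves", "payload": {"plan": "0.46 0 0 0 0 0;0.46 0 0 0 0 0;0.454 0 0 0 0 0;0 0 0 0 0 0.0139;0 0 0.4 0 0 0;0 0 0.5 0 0 0;0 0 0.35 0 0 0;0 0 0 0 0 0;0 0 0 0 0 0;0 0 0 0 0 0"}}

```text
time_s: 11.2
position: [0.5088, 0.1865, 0.1309]
tcp_rot: [[0.56, 0.829, 0.002], [0.829, -0.56, 0.0], [0.001, 0.001, -1.0]]
force: [0.1, -0.2, -1.6]
opening: 0.409
grasp_force: 30.0
```

```bash
python3 - <<'E'
from h import *
s=bot.read_state();print(s['position'],s['force'])
a=np.radians(55.9);h=np.array([.5074,.1861])+.0004*np.array([np.cos(a),np.sin(a)])
go(*h,.0455,55.9)
E
```

```text
[0.50883075 0.18646046 0.13086028] [ 0.07380684 -0.19893502 -1.60250774]
shift [-0.016 -0.022  1.707] rows 2.1 tilt [ 0.0002 -0.0002  0.    ] turn az 0.0001 rows 0.0 q6 end 54.3 q6 42.4 t 11.2
```

{"api": "apply_moves", "payload": {"plan": "-0.016 -0.022 0.1 0 0 0;0 0 0.1 0 0 0;0 0 0.1 0 0 0;0 0 0.1 0 0 0;0 0 0.1 0 0 0;0 0 0.1 0 0 0;0 0 0.1 0 0 0;0 0 0.1 0 0 0;0 0 0 0 0 0"}}

```text
time_s: 11.95
position: [0.5074, 0.1869, 0.0893]
tcp_rot: [[0.56, 0.829, 0.001], [0.829, -0.56, 0.001], [0.002, 0.001, -1.0]]
force: [1.8, 2.7, -3.8]
opening: 0.412
grasp_force: 30.0
```

It's on the splines. I'll keep lowering.

{"api": "apply_moves", "payload": {"plan": "0 0 0.12 0 0 0;0 0 0.12 0 0 0;0 0 0.12 0 0 0;0 0 0.12 0 0 0;0 0 0.12 0 0 0;0 0 0.12 0 0 0;0 0 0.1 0 0 0;0 0 0.06 0 0 0;0 0 0 0 0 0;0 0 0 0 0 0"}}

```text
time_s: 12.78
position: [0.5074, 0.1869, 0.0452]
tcp_rot: [[0.56, 0.829, 0.002], [0.829, -0.56, 0.001], [0.002, 0.001, -1.0]]
force: [4.2, 4.3, -4.8]
opening: 0.41
grasp_force: 30.0
```

{"api": "apply_moves", "payload": {"plan": "0 0 0.02 0 0 0;0 0 0.02 0 0 0;0 0 0 0 0 0;0 0 0 0 0 0"}}

```text
time_s: 13.12
position: [0.5075, 0.1869, 0.0438]
tcp_rot: [[0.56, 0.829, 0.002], [0.829, -0.56, 0.001], [0.002, 0.001, -1.0]]
force: [3.3, 5.0, -0.3]
opening: 0.41
grasp_force: 30.0
```

{"api": "apply_moves", "payload": {"plan": "0 0 0 0 0 0;0 0 0 0 0 0;0 0 0 0 0 0;0 0 0 0 0 0", "gripper": 0.3}}

```text
time_s: 13.45
position: [0.5053, 0.1859, 0.0436]
tcp_rot: [[0.559, 0.829, -0.003], [0.829, -0.559, -0.001], [-0.002, -0.002, -1.0]]
force: [-0.1, 0.5, 0.4]
opening: 0.609
grasp_force: 0.0
```

```bash
python3 - <<'E'
from h import *
s=bot.read_state();print(s['position'],s['force'])
# next: blue medium at (.574,.010) cog angle ~-43
a=np.radians(55.9);print('retreat')
go(s['position'][0],s['position'][1],.18)
a=np.radians(47);t=np.array([.574,.010])-.07*np.array([np.cos(a),np.sin(a)]);go(*t,.18,47)
E
```

```text
[0.50526174 0.18590899 0.04360204] [-0.10520328  0.49397754  0.35134337]
retreat
shift [-0.006 -0.005 -2.728] rows 3.4 tilt [-0.0003  0.0004  0.    ] turn az -0.0 rows 0.0 q6 end 54.2 q6 42.3 t 13.45
shift [-3.538  2.882 -2.725] rows 6.6 tilt [-0.0003  0.0004  0.    ] turn az 0.025 rows 1.3 q6 end 38.5 q6 42.3 t 13.45
```

{"api": "apply_moves", "payload": {"plan": "0 0 -0.4 0 0 0;0 0 -0.8 0 0 0;0 0 -0.8 0 0 0;-0.3 0.25 -0.7 0 0 0;-0.65 0.53 0 0 0 0;-0.65 0.53 0 0 0 0;-0.65 0.53 0 0 0 0;-0.65 0.53 0 0 0 0;-0.64 0.51 0 0 0 0.012;0 0 0 0 0 0.013"}}

```text
time_s: 14.28
position: [0.5281, -0.0473, 0.1792]
tcp_rot: [[0.689, 0.724, 0.002], [0.724, -0.689, -0.004], [-0.002, 0.004, -1.0]]
force: [0.1, 0.3, 0.1]
opening: 0.65
grasp_force: 0.0
```

{"api": "apply_moves", "payload": {"plan": "0 0 0 0 0 0;0 0 0 0 0 0"}}

```text
time_s: 14.45
position: [0.5258, -0.0399, 0.1787]
tcp_rot: [[0.681, 0.732, -0.002], [0.732, -0.681, 0.001], [-0.001, -0.002, -1.0]]
force: [-0.0, 0.4, -0.3]
opening: 0.652
grasp_force: 0.0
```

```bash
cat >> h.py <<'E'
def look(col,near,fn,amin=1000):
    im,c=shot('wrist',fn);y=yaw()
    for p,a in part(im,c,col,.006,amin,.018,.038,near=near,zl=.009):
        if a is not None:
            k=round((y-a)/90);g=a+90*k;print('tool yaw',round(y,2),'grip yaw',round(g,2),'rel',90*k)
            go(*p,.011,g)
E
python3 -c "
from h import *
print(bot.read_state()['position'])
look('blue',[.574,.010],'bm.png')"
```

```text
[ 0.52580705 -0.03992788  0.17870446]
blue ctr [0.5751 0.0083] dia 0.0672 0.0676 n 63 ang 15.930099817715401 pix [315. 123.]
tool yaw 47.12 grip yaw 15.93 rel 0
shift [1.368 0.084 3.354] rows 4.5 tilt [-0.0003  0.0001  0.    ] turn az 0.0866 rows 4.5 q6 end 74.9 q6 26.5 t 14.5
```

```bash
python3 -c "
import cv2
im=cv2.imread('pics/bm.png')[60:190,240:400];cv2.imwrite('pics/bmc.png',cv2.resize(im,None,fx=4,fy=4))"
```

```text
(no output)
```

View pics/bmc.png

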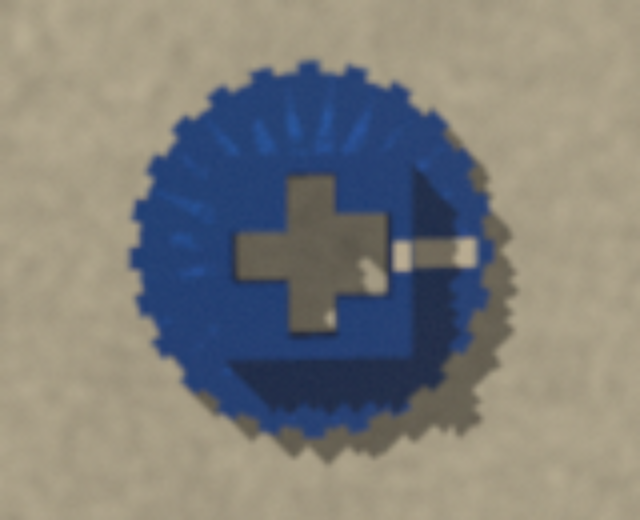

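The line points along tool +y, so yaw 47.1 is already square. Going in to grip it.

{"api": "apply_moves", "payload": {"plan": "0.45 0.03 0.5 0 0 0;0.46 0.03 0.6 0 0 0;0.458 0.024 0.6 0 0 0;0 0 0.6 0 0 0;0 0 0.5 0 0 0;0 0 0.4 0 0 0;0 0 0.1 0 0 0;0 0 0.05 0 0 0;0 0 0 0 0 0;0 0 0 0 0 0"}}

```text
time_s: 15.33
position: [0.5774, 0.0078, 0.0128]
tcp_rot: [[0.681, 0.732, 0.002], [0.732, -0.681, -0.0], [0.001, 0.002, -1.0]]
force: [1.0, 0.0, -0.1]
opening: 0.653
grasp_force: 0.0
```

{"api": "apply_moves", "payload": {"plan": "0 0 0 0 0 0;0 0 0 0 0 0;0 0 0 0 0 0;0 0 0 0 0 0;0 0 0 0 0 0", "gripper": -1}}

```text
time_s: 15.75
position: [0.5763, 0.0077, 0.0122]
tcp_rot: [[0.682, 0.731, -0.0], [0.731, -0.682, 0.0], [0.0, -0.001, -1.0]]
force: [-1.9, 1.6, 4.3]
opening: 0.411
grasp_force: 30.0
```

```bash
python3 - <<'E'
from h import *
s=bot.read_state();print(s['position'],yaw(),s['opening']*87,s['force'])
a=np.radians(55.9);t=np.array([.5073,.1865])-.07*np.array([np.cos(a),np.sin(a)])
go(*t,.2,55.9)
E
```

```text
[0.57625808 0.00765206 0.01224419] 46.98216818877259 35.73995311188685 [-1.89142901  1.63662842  4.25890322]
shift [ 0.291 -3.234 -3.753] rows 6.2 tilt [-0.0001 -0.      0.    ] turn az -0.0248 rows 1.3 q6 end 49.5 q6 32.6 t 15.75
```

{"api": "apply_moves", "payload": {"plan": "0 0 -0.4 0 0 0;0 0 -0.8 0 0 0;0 0 -0.8 0 0 0;0 0 -0.8 0 0 0;0 0 -0.8 0 0 0;0 -0.3 -0.15 0 0 0;0.1 -0.75 0 0 0 0;0.1 -0.75 0 0 0 0;0.09 -0.75 0 0 0 0;0 -0.68 0 0 0 0"}}

```text
time_s: 16.58
position: [0.4661, 0.1295, 0.1985]
tcp_rot: [[0.682, 0.731, -0.001], [0.731, -0.682, 0.0], [-0.001, -0.001, -1.0]]
force: [0.4, 0.7, -1.8]
opening: 0.409
grasp_force: 30.0
```

{"api": "apply_moves", "payload": {"plan": "0 0 0 0 0 -0.0124;0 0 0 0 0 -0.0124;0 0 0 0 0 0;0 0 0 0 0 0;0 0 0 0 0 0;0 0 0 0 0 0"}}

```text
time_s: 17.08
position: [0.4684, 0.1278, 0.1988]
tcp_rot: [[0.562, 0.827, -0.001], [0.827, -0.562, -0.0], [-0.0, -0.0, -1.0]]
force: [-0.4, 0.5, -1.8]
opening: 0.41
grasp_force: 30.0
```

```bash
python3 - <<'E'
from h import *
s=bot.read_state();print(s['position'],yaw(),s['opening']*87)
im,c=shot('wrist','hubb2.png')
e=edges(im,'blue',u0=302,u1=324);print(e);o=inhand(c,*e,hz=.0122)
part(im,c,'blue',.034,2000,.024,.036,near=[.507,.188],zl=.038)
a=np.radians(55.9);h=np.array([.5073,.1865])-o*np.array([np.cos(a),np.sin(a)])
go(*h,.13,55.9)
E
```

```text
[0.46843227 0.1278484  0.19881463] 55.81819981711514 35.70228992565615
(np.float64(220.5), np.float64(327.5))
tool x of edges mm [np.float64(35.1), np.float64(-12.7)] mid 11.2 dia 47.8
blue ctr [0.5074 0.1862] dia 0.0962 0.0966 n 117 ang -37.3730222358685 pix [308. 122.]
shift [ 1.183 -0.017  1.377] rows 2.3 tilt [-0.  0.  0.] turn az -0.0002 rows 0.0 q6 end 53.6 q6 36.2 t 17.1333
```

View pics/hubb2.png

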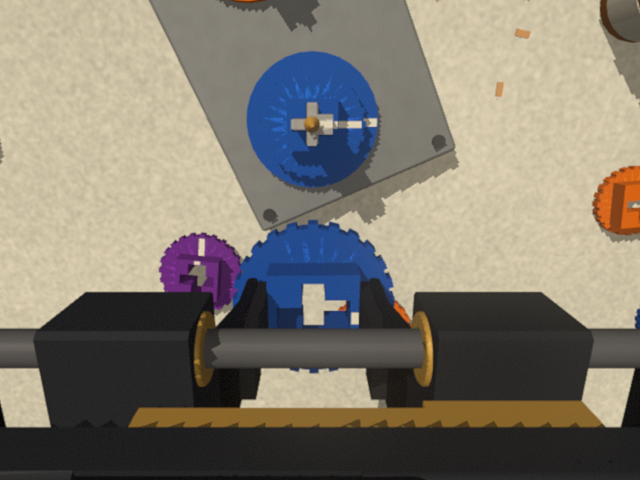

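Blue large is home and aligned. Blue medium in hand spans rows 220 to 372, so it's centred.

{"api": "apply_moves", "payload": {"plan": "0.47 -0.017 0 0 0 0;0.47 0 0 0 0 0;0.47 0 0.2 0 0 0;0 0 0.4 0 0 0;0 0 0.5 0 0 0;0 0 0.25 0 0 0;0 0 0 0 0 0;0 0 0 0 0 0;0 0 0 0 0 0;0 0 0 0 0 0"}}

```text
time_s: 17.97
position: [0.5083, 0.187, 0.1328]
tcp_rot: [[0.561, 0.828, 0.003], [0.828, -0.561, 0.0], [0.002, 0.002, -1.0]]
force: [-0.4, 0.6, -1.9]
opening: 0.408
grasp_force: 30.0
```

```bash
python3 - <<'E'
from h import *
s=bot.read_state();print(s['position'],s['force'],s['qvel'].round(2))
go(.5075,.1868,.0642,55.9)
E
```

```text
[0.50832477 0.1870074  0.13279497] [-0.44123441  0.59364615 -1.92822829] [ 0.12 -0.23  0.11 -0.01 -0.02 -0.19]
shift [-0.015 -0.014  1.372] rows 1.7 tilt [ 0.0003 -0.0003  0.    ] turn az -0.0 rows 0.0 q6 end 54.3 q6 42.5 t 17.9667
```

{"api": "apply_moves", "payload": {"plan": "-0.01 -0.014 0.1 0 0 0;0 0 0.1 0 0 0;0 0 0.1 0 0 0;0 0 0.1 0 0 0;0 0 0.1 0 0 0;0 0 0.1 0 0 0;0 0 0.1 0 0 0;0 0 0.1 0 0 0;0 0 0.1 0 0 0;0 0 0 0 0 0"}}

```text
time_s: 18.8
position: [0.5058, 0.1869, 0.0855]
tcp_rot: [[0.56, 0.828, -0.002], [0.828, -0.56, -0.0], [-0.001, -0.001, -1.0]]
force: [0.1, -0.2, -2.4]
opening: 0.412
grasp_force: 30.0
```

{"api": "apply_moves", "payload": {"plan": "0 0 0.1 0 0 0;0 0 0.1 0 0 0;0 0 0.1 0 0 0;0 0 0.08 0 0 0;0 0 0.04 0 0 0;0 0 0.02 0 0 0;0 0 0 0 0 0;0 0 0 0 0 0"}}

```text
time_s: 19.47
position: [0.5065, 0.1871, 0.0647]
tcp_rot: [[0.56, 0.828, 0.0], [0.828, -0.56, 0.0], [0.0, 0.0, -1.0]]
force: [-0.3, -0.2, -2.5]
opening: 0.41
grasp_force: 30.0
```

{"api": "apply_moves", "payload": {"plan": "0 0 0.02 0 0 0;0 0 0.02 0 0 0;0 0 0 0 0 0;0 0 0 0 0 0"}}

```text
time_s: 19.8
position: [0.5067, 0.1871, 0.0642]
tcp_rot: [[0.56, 0.828, 0.001], [0.828, -0.56, 0.0], [0.001, 0.001, -1.0]]
force: [-1.7, -0.1, 9.3]
opening: 0.407
grasp_force: 30.0
```

{"api": "apply_moves", "payload": {"plan": "0 0 0 0 0 0;0 0 0 0 0 0;0 0 0 0 0 0;0 0 0 0 0 0", "gripper": 0.3}}

```text
time_s: 20.13
position: [0.5065, 0.187, 0.0626]
tcp_rot: [[0.56, 0.828, 0.0], [0.828, -0.56, 0.0], [0.0, 0.0, -1.0]]
force: [-0.3, -0.0, -0.3]
opening: 0.612
grasp_force: 0.0
```

```bash
sed -i 's/(0,0,150),(180,100,255)/(0,0,110),(180,110,255)/' h.py; python3 - <<'E'
import re
s=open('h.py').read()
s=s.replace("an=np.degrees(np.arctan2(*Q.mean(0)[::-1])) if len(Q)>5 else None","an=mode(Q) if len(Q)>5 else None").replace("def part(","""def mode(Q):
    t=np.arctan2(Q[:,1],Q[:,0]);g=np.radians(np.arange(0,360,2))
    D=np.angle(np.exp(1j*(t[None]-g[:,None])));k=(abs(D)<.14).sum(1).argmax();return np.degrees(g[k]+D[k][abs(D[k])<.2].mean())
def part(""").replace("amin,.018,.038,near","amin,.0195,.029,near")
open('h.py','w').write(s)
from h import *
s=bot.read_state();print(s['position'],s['force'])
im=cv2.imread('pics/bm.png')[:,:,::-1].copy()
go(s['position'][0],s['position'][1],.18)
a=np.radians(44);t=np.array([.681,-.142])-.07*np.array([np.cos(a),np.sin(a)]);go(*t,.18,44)
E
```

```text
[0.50645457 0.18702656 0.06258219] [-0.33636759 -0.03439721 -0.26400639]
shift [ 0.     0.    -2.348] rows 2.9 tilt [ 0. -0.  0.] turn az -0.0 rows 0.0 q6 end 54.3 q6 42.5 t 20.1333
shift [-4.864  6.29  -2.348] rows 10.4 tilt [ 0. -0.  0.] turn az 0.0331 rows 1.7 q6 end 29.2 q6 42.5 t 20.1333
```

{"api": "apply_moves", "payload": {"plan": "0 0 -0.4 0 0 0;0 0 -0.8 0 0 0;0 0 -0.75 0 0 0;-0.3 0.39 -0.4 0 0 0;-0.5 0.65 0 0 0 0;-0.5 0.65 0 0 0 0;-0.5 0.65 0 0 0 0;-0.5 0.65 0 0 0 0;-0.5 0.65 0 0 0 0;-0.5 0.65 0 0 0 0"}}

```text
time_s: 20.97
position: [0.5917, -0.0718, 0.1799]
tcp_rot: [[0.56, 0.828, -0.0], [0.828, -0.56, 0.0], [-0.0, -0.0, -1.0]]
force: [0.9, 0.5, -0.8]
opening: 0.652
grasp_force: 0.0
```

{"api": "apply_moves", "payload": {"plan": "-0.5 0.65 0 0 0 0;-0.5 0.65 0 0 0 0;-0.53 0.6 0 0 0 0;-0.5 0.65 0 0 0 0;0 0 0 0 0 0.0165;0 0 0 0 0 0.0165;0 0 0 0 0 0.0165;0 0 0 0 0 0.0165;0 0 0 0 0 0;0 0 0 0 0 0"}}

```text
time_s: 21.8
position: [0.64, -0.2253, 0.1797]
tcp_rot: [[0.845, 0.534, -0.001], [0.534, -0.845, 0.0], [-0.0, -0.001, -1.0]]
force: [-0.3, -0.4, -0.6]
opening: 0.651
grasp_force: 0.0
```

```bash
python3 - <<'E'
from h import *
print(bot.read_state()['position'])
look('blue',[.681,-.142],'bs.png',600)
E
```

```text
[ 0.64004279 -0.22531575  0.17966119]
blue ctr [ 0.6817 -0.1427] dia 0.0575 0.0578 n 156 ang 300.8337303892385 pix [248. 107.]
tool yaw 32.31 grip yaw 30.83 rel -270
shift [ 1.586 -0.948  3.376] rows 4.8 tilt [-0.0001  0.      0.    ] turn az 0.0041 rows 0.2 q6 end 47.3 q6 28.9 t 21.85
```

{"api": "apply_moves", "payload": {"plan": "0.53 -0.316 0.4 0 0 0;0.53 -0.316 0.6 0 0 0;0.526 -0.316 0.6 0 0 0;0 0 0.6 0 0 0.004;0 0 0.6 0 0 0;0 0 0.4 0 0 0;0 0 0.12 0 0 0;0 0 0.056 0 0 0;0 0 0 0 0 0;0 0 0 0 0 0"}}

```text
time_s: 22.68
position: [0.6826, -0.1453, 0.0148]
tcp_rot: [[0.86, 0.511, 0.003], [0.511, -0.86, -0.001], [0.002, 0.002, -1.0]]
force: [0.6, 1.0, 0.9]
opening: 0.648
grasp_force: 0.0
```

{"api": "apply_moves", "payload": {"plan": "0 0 0 0 0 0;0 0 0 0 0 0;0 0 0 0 0 0;0 0 0 0 0 0;0 0 0 0 0 0", "gripper": -1}}

```text
time_s: 23.1
position: [0.6815, -0.1446, 0.0139]
tcp_rot: [[0.86, 0.511, 0.001], [0.511, -0.86, 0.0], [0.0, 0.0, -1.0]]
force: [-0.1, 1.1, 2.8]
opening: 0.408
grasp_force: 30.0
```

```bash
python3 - <<'E'
from h import *
s=bot.read_state();print(s['position'],yaw(),s['opening']*87,s['force'])
a=np.radians(55.9);t=np.array([.5073,.1867])-.07*np.array([np.cos(a),np.sin(a)])
go(*t,.2,55.9)
E
```

```text
[ 0.68147258 -0.14462583  0.0139454 ] 30.71781350197381 35.45377191138011 [-0.05057509  1.05955896  2.84719309]
shift [-0.875 -6.88  -3.723] rows 9.8 tilt [ 0.     -0.0001  0.    ] turn az -0.07 rows 3.6 q6 end 49.5 q6 38.1 t 23.1
```

{"api": "apply_moves", "payload": {"plan": "0 0 -0.4 0 0 0;0 0 -0.8 0 0 0;0 0 -0.8 0 0 0;0 0 -0.8 0 0 0;0 0 -0.8 0 0 0;-0.1 -0.7 -0.12 0 0 0;-0.1 -0.78 0 0 0 0;-0.1 -0.78 0 0 0 0;-0.1 -0.78 0 0 0 0;-0.1 -0.78 0 0 0 0"}}

```text
time_s: 23.93
position: [0.5605, 0.0079, 0.1991]
tcp_rot: [[0.86, 0.51, -0.0], [0.51, -0.86, 0.0], [-0.0, -0.0, -1.0]]
force: [0.3, 0.8, -0.8]
opening: 0.406
grasp_force: 30.0
```

{"api": "apply_moves", "payload": {"plan": "-0.1 -0.78 0 0 0 0;-0.1 -0.78 0 0 0 0;-0.1 -0.78 0 0 0 0;-0.075 -0.72 0 0 0 0;0 0 0 0 0 -0.0175;0 0 0 0 0 -0.0175;0 0 0 0 0 -0.0175;0 0 0 0 0 -0.0175;0 0 0 0 0 0;0 0 0 0 0 0"}}

```text
time_s: 24.77
position: [0.4678, 0.1287, 0.1991]
tcp_rot: [[0.563, 0.827, -0.0], [0.827, -0.563, -0.0], [-0.0, -0.0, -1.0]]
force: [0.5, 0.7, -0.2]
opening: 0.405
grasp_force: 30.0
```

```bash
sed -i 's/r\[-1\]+r0+.5$/r[-1]+r0+.5/' h.py; python3 - <<'E'
from h import *
s=bot.read_state();print(s['position'],yaw(),s['opening']*87)
im,c=shot('wrist','hubb3.png')
m=cv2.inRange(cv2.cvtColor(im,cv2.COLOR_RGB2HSV),(105,120,40),(125,255,255))[200:390,302:324].mean(1)>100
r=np.nonzero(m)[0]+200;print(r[0],r[-1]);o=inhand(c,r[0]-.5,r[-1]+.5,hz=.0135)
go(.5075,.1868,.13,55.9)
E
```

```text
[0.46777939 0.12867785 0.19907915] 55.76221533169592 35.22426956066402
228 327
tool x of edges mm [np.float64(31.9), np.float64(-13.4)] mid 9.22 dia 45.3
shift [1.407e+00 1.000e-03 1.382e+00] rows 2.5 tilt [-0.  0.  0.] turn az -0.0004 rows 0.0 q6 end 54.3 q6 36.4 t 24.8167
```

{"api": "apply_moves", "payload": {"plan": "0.46 0 0 0 0 0;0.46 0 0 0 0 0;0.46 0 0.2 0 0 0;0 0 0.4 0 0 0;0 0 0.5 0 0 0;0 0 0.25 0 0 0;0 0 0 0 0 0;0 0 0 0 0 0;0 0 0 0 0 0;0 0 0 0 0 0"}}

```text
time_s: 25.65
position: [0.5077, 0.1859, 0.1328]
tcp_rot: [[0.561, 0.828, 0.003], [0.828, -0.561, 0.0], [0.002, 0.002, -1.0]]
force: [0.0, -0.3, -0.5]
opening: 0.405
grasp_force: 30.0
```

```bash
python3 - <<'E'
from h import *
s=bot.read_state();print(s['position'],s['force'],s['qvel'].round(2))
go(.5068,.1857,.0875,55.9)
E
```

```text
[0.50770153 0.18585586 0.13283665] [ 0.03648157 -0.33854043 -0.46900552] [ 0.07 -0.29  0.14  0.02 -0.01 -0.08]
shift [-0.014 -0.015  0.907] rows 1.1 tilt [ 0.0003 -0.0003  0.    ] turn az -0.0001 rows 0.0 q6 end 54.2 q6 42.4 t 25.65
```

{"api": "apply_moves", "payload": {"plan": "0 0 0.1 0 0 0;0 0 0.1 0 0 0;0 0 0.1 0 0 0;0 0 0.1 0 0 0;0 0 0.1 0 0 0;0 0 0.1 0 0 0;0 0 0.08 0 0 0;0 0 0 0 0 0;0 0 0 0 0 0"}}

```text
time_s: 26.4
position: [0.5064, 0.1858, 0.0972]
tcp_rot: [[0.56, 0.828, -0.001], [0.828, -0.56, -0.0], [-0.001, -0.001, -1.0]]
force: [0.3, -0.3, -1.1]
opening: 0.407
grasp_force: 30.0
```

{"api": "apply_moves", "payload": {"plan": "0 0 0.08 0 0 0;0 0 0.06 0 0 0;0 0 0.04 0 0 0;0 0 0.02 0 0 0;0 0 0.015 0 0 0;0 0 0 0 0 0;0 0 0 0 0 0"}}

```text
time_s: 26.98
position: [0.5065, 0.1859, 0.0879]
tcp_rot: [[0.56, 0.828, 0.0], [0.828, -0.56, -0.0], [0.0, 0.0, -1.0]]
force: [-1.9, -0.3, 5.7]
opening: 0.408
grasp_force: 30.0
```

{"api": "apply_moves", "payload": {"plan": "0 0 0 0 0 0;0 0 0 0 0 0;0 0 0 0 0 0;0 0 0 0 0 0", "gripper": 0.3}}

```text
time_s: 27.32
position: [0.5067, 0.1859, 0.0868]
tcp_rot: [[0.56, 0.828, 0.0], [0.828, -0.56, 0.0], [0.0, 0.0, -1.0]]
force: [-0.1, -0.3, 1.2]
opening: 0.606
grasp_force: 0.0
```

```bash
python3 - <<'E'
from h import *
a=np.radians(65);t=np.array([.447,0])-.07*np.array([np.cos(a),np.sin(a)]);go(*t,.18,65)
E
```

```text
shift [-5.13   1.315 -1.864] rows 7.0 tilt [ 0. -0.  0.] turn az -0.0252 rows 1.3 q6 end 16.4 q6 42.4 t 27.3167
```

{"api": "apply_moves", "payload": {"plan": "0 0 -0.4 0 0 0;0 0 -0.8 0 0 0;-0.43 0.115 -0.66 0 0 0;-0.78 0.2 0 0 0 0;-0.78 0.2 0 0 0 0;-0.78 0.2 0 0 0 0;-0.78 0.2 0 0 0 0;-0.78 0.2 0 0 0 0;-0.8 0.2 0 0 0 -0.0126;0 0 0 0 0 -0.0126"}}

```text
time_s: 28.15
position: [0.416, -0.0696, 0.1799]
tcp_rot: [[0.426, 0.904, -0.0], [0.904, -0.426, -0.003], [-0.002, 0.001, -1.0]]
force: [0.5, 0.2, 0.3]
opening: 0.649
grasp_force: 0.0
```

{"api": "apply_moves", "payload": {"plan": "0 0 0 0 0 0;0 0 0 0 0 0;0 0 0 0 0 0"}}

```text
time_s: 28.4
position: [0.4175, -0.0627, 0.1798]
tcp_rot: [[0.423, 0.906, -0.0], [0.906, -0.423, 0.0], [0.0, -0.0, -1.0]]
force: [0.1, 0.6, -0.1]
opening: 0.652
grasp_force: 0.0
```

```bash
python3 - <<'E'
from h import *
print(bot.read_state()['position'])
look('orange',[.447,0],'ol.png',1000)
im=cv2.imread('pics/ol.png');cv2.imwrite('pics/olc.png',cv2.resize(im[30:300],None,fx=1.2,fy=1.2))
E
```

```text
[ 0.41749069 -0.06265202  0.17983789]
orange ctr [ 4.465e-01 -4.000e-04] dia 0.0734 0.0737 n 81 ang 333.80716878774876 pix [312. 124.]
tool yaw 65.04 grip yaw 63.81 rel -270
shift [1.366e+00 2.000e-03 3.377e+00] rows 4.6 tilt [-0. -0.  0.] turn az 0.0034 rows 0.2 q6 end 26.1 q6 1.2 t 28.45
```

View pics/olc.png

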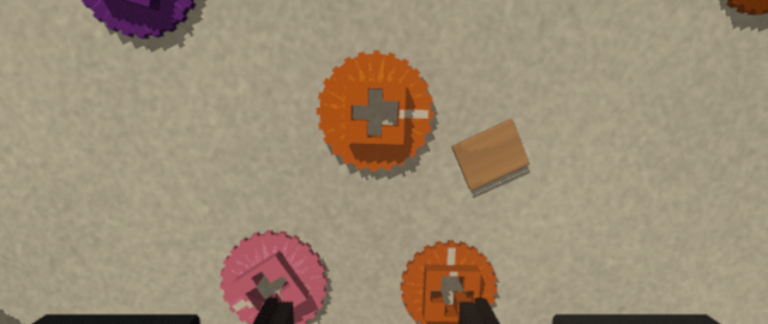

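The orange large cog at (376,113) in the crop is square to the tool, line along +y, and the bridge is clear of the fingers. Gripping it.

{"api": "apply_moves", "payload": {"plan": "0.45 0 0.5 0 0 0.0034;0.46 0 0.6 0 0 0;0.456 0 0.6 0 0 0;0 0 0.6 0 0 0;0 0 0.5 0 0 0;0 0 0.4 0 0 0;0 0 0.12 0 0 0;0 0 0.057 0 0 0;0 0 0 0 0 0;0 0 0 0 0 0"}}

```text
time_s: 29.28
position: [0.4478, -0.0017, 0.0118]
tcp_rot: [[0.441, 0.897, 0.002], [0.897, -0.441, -0.0], [0.0, 0.002, -1.0]]
force: [0.2, -0.5, -0.1]
opening: 0.647
grasp_force: 0.0
```

{"api": "apply_moves", "payload": {"plan": "0 0 0 0 0 0;0 0 0 0 0 0;0 0 0 0 0 0;0 0 0 0 0 0;0 0 0 0 0 0", "gripper": -1}}

```text
time_s: 29.7
position: [0.4465, -0.0019, 0.0116]
tcp_rot: [[0.442, 0.897, -0.001], [0.897, -0.442, 0.0], [-0.0, -0.001, -1.0]]
force: [-2.5, 0.7, 5.9]
opening: 0.412
grasp_force: 30.0
```

```bash
python3 - <<'E'
from h import *
s=bot.read_state();print(s['position'],yaw(),s['opening']*87,s['force'])
d=s['tcp_rot'].T@(np.array([.4465,-.0004,0])-s['position']);print('cog in tool',d[:2])
a=np.radians(103);t=np.array([.5438,.3222])-.07*np.array([np.cos(a),np.sin(a)])
go(*t,.2,103)
E
```

```text
[ 0.44650656 -0.00187083  0.01158072] 63.7509143233688 35.848518846058816 [-2.53985025  0.68360975  5.91320353]
cog in tool [ 0.00131765 -0.00064706]
shift [ 5.589 -0.239 -3.769] rows 8.4 tilt [-0.0001  0.      0.    ] turn az -0.109 rows 5.6 q6 end 11.4 q6 11.6 t 29.7
```

{"api": "apply_moves", "payload": {"plan": "0 0 -0.4 0 0 0;0 0 -0.8 0 0 0;0 0 -0.8 0 0 0;0 0 -0.8 0 0 0;0 0 -0.8 0 0 0;0.6 -0.03 -0.17 0 0 0;0.72 -0.03 0 0 0 0;0.72 -0.03 0 0 0 0;0.72 -0.03 0 0 0 0;0.72 -0.03 0 0 0 0"}}

```text
time_s: 30.53
position: [0.5174, 0.1588, 0.1996]
tcp_rot: [[0.442, 0.897, 0.0], [0.897, -0.442, -0.0], [-0.0, 0.0, -1.0]]
force: [0.2, -0.9, -1.4]
opening: 0.412
grasp_force: 30.0
```

{"api": "apply_moves", "payload": {"plan": "0.72 -0.03 0 0 0 0;0.72 -0.03 0 0 0 0;0.67 -0.03 0 0 0 0;0 0 0 0 0 -0.0182;0 0 0 0 0 -0.0182;0 0 0 0 0 -0.0182;0 0 0 0 0 -0.0182;0 0 0 0 0 -0.0182;0 0 0 0 0 -0.0182;0 0 0 0 0 0"}}

```text
time_s: 31.37
position: [0.5593, 0.2538, 0.1988]
tcp_rot: [[-0.228, 0.974, -0.001], [0.974, 0.228, -0.0], [-0.0, -0.002, -1.0]]
force: [0.7, 0.5, -2.0]
opening: 0.404
grasp_force: 30.0
```

{"api": "apply_moves", "payload": {"plan": "0 0 0 0 0 0;0 0 0 0 0 0;0 0 0 0 0 0"}}

```text
time_s: 31.62
position: [0.5598, 0.2539, 0.1994]
tcp_rot: [[-0.225, 0.974, -0.0], [0.974, 0.225, -0.0], [0.0, -0.0, -1.0]]
force: [-0.5, -0.2, -2.2]
opening: 0.409
grasp_force: 30.0
```

```bash
python3 - <<'E'
from h import *
s=bot.read_state();print(s['position'],yaw(),s['opening']*87)
im,c=shot('wrist','hubo.png')
for z in(.025,.03): part(im,c,'orange',z,3000,.026,.048,near=[.5438,.322],zl=.028)
e=edges(im,'orange',u0=302,u1=324);print(e);inhand(c,*e,hz=.0116)
cv2.imwrite('pics/huboc.png',cv2.resize(im[30:400,150:480,::-1],None,fx=1.6,fy=1.6))
go(.5438,.3222,.13)
E
```

```text
[0.55978663 0.25394191 0.19937153] 102.97869856709337 35.58136832852646
orange ctr [0.5435 0.3216] dia 0.0997 0.0999 n 234 ang 12.998049527856566 pix [307. 117.]
orange ctr [0.5435 0.3217] dia 0.0982 0.0984 n 233 ang 12.818918384455479 pix [307. 117.]
(np.float64(209.5), np.float64(373.5))
tool x of edges mm [np.float64(39.0), np.float64(-35.9)] mid 1.53 dia 74.9
shift [ 1.401 -0.005  1.389] rows 2.5 tilt [-0. -0.  0.] turn az -0.0 rows 0.0 q6 end 17.6 q6 1.0 t 31.6667
```

View pics/huboc.png

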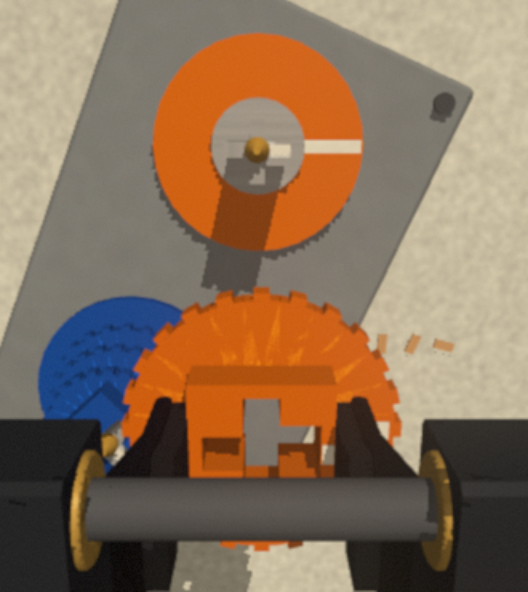

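Hub line is square to the cog, and the cog sits 1.4 mm ahead of the tool, so I'll compensate and lower it.

{"api": "apply_moves", "payload": {"plan": "0.46 -0.006 0 0 0 0;0.46 0 0 0 0 0;0.444 0 0.2 0 0 0;0 0 0.4 0 0 0;0 0 0.5 0 0 0;0 0 0.25 0 0 0;0 0 0 0 0 0;0 0 0 0 0 0;0 0 0 0 0 0;0 0 0 0 0 0"}}

```text
time_s: 32.5
position: [0.5453, 0.3207, 0.1335]
tcp_rot: [[-0.226, 0.974, 0.003], [0.974, 0.226, 0.001], [0.0, 0.003, -1.0]]
force: [0.3, 0.3, -2.0]
opening: 0.408
grasp_force: 30.0
```

{"api": "apply_moves", "payload": {"plan": "0 0 0.1 0 0 0;0 0 0.1 0 0 0;0 0 0.1 0 0 0;0 0 0.1 0 0 0;0 0 0.1 0 0 0;0 0 0.1 0 0 0;0 0 0.1 0 0 0;0 0 0.1 0 0 0;0 0 0 0 0 0"}}

```text
time_s: 33.25
position: [0.5434, 0.3201, 0.0906]
tcp_rot: [[-0.226, 0.974, -0.002], [0.974, 0.226, -0.001], [-0.0, -0.002, -1.0]]
force: [-0.5, -0.5, -1.1]
opening: 0.405
grasp_force: 30.0
```

{"api": "apply_moves", "payload": {"plan": "0 0 0.12 0 0 0;0 0 0.12 0 0 0;0 0 0.12 0 0 0;0 0 0.12 0 0 0;0 0 0.12 0 0 0;0 0 0.12 0 0 0;0 0 0.1 0 0 0;0 0 0.08 0 0 0;0 0 0.03 0 0 0;0 0 0 0 0 0"}}

```text
time_s: 34.08
position: [0.544, 0.3203, 0.045]
tcp_rot: [[-0.226, 0.974, -0.001], [0.974, 0.226, -0.0], [-0.0, -0.001, -1.0]]
force: [-0.0, -0.6, -2.2]
opening: 0.411
grasp_force: 30.0
```

{"api": "apply_moves", "payload": {"plan": "0 0 0.025 0 0 0;0 0 0.02 0 0 0;0 0 0 0 0 0;0 0 0 0 0 0"}}

```text
time_s: 34.42
position: [0.5442, 0.3204, 0.0434]
tcp_rot: [[-0.226, 0.974, 0.0], [0.974, 0.226, 0.0], [0.0, 0.0, -1.0]]
force: [0.0, -0.5, -1.5]
opening: 0.407
grasp_force: 30.0
```

{"api": "apply_moves", "payload": {"plan": "0 0 0.02 0 0 0;0 0 0.02 0 0 0;0 0 0 0 0 0;0 0 0 0 0 0"}}

```text
time_s: 34.75
position: [0.5442, 0.3204, 0.0417]
tcp_rot: [[-0.226, 0.974, 0.0], [0.974, 0.226, 0.0], [0.0, 0.0, -1.0]]
force: [-1.1, 0.6, 0.7]
opening: 0.411
grasp_force: 30.0
```

{"api": "apply_moves", "payload": {"plan": "0 0 0 0 0 0;0 0 0 0 0 0;0 0 0 0 0 0;0 0 0 0 0 0", "gripper": 0.3}}

```text
time_s: 35.08
position: [0.5445, 0.3205, 0.0413]
tcp_rot: [[-0.226, 0.974, 0.001], [0.974, 0.226, 0.0], [0.0, 0.001, -1.0]]
force: [-1.2, 0.3, 0.0]
opening: 0.608
grasp_force: 0.0
```

```bash
python3 - <<'E'
from h import *
# orange medium, approx line 70 deg -> grip at same yaw
im=cv2.imread('pics/ol.png')[:,:,::-1].copy()
for y in(70,-20+90,160-90):pass
a=np.radians(70);t=np.array([.4433,-.130])-.07*np.array([np.cos(a),np.sin(a)]);go(*t,.18,70)
E
```

```text
shift [-9.49  -4.773 -2.778] rows 13.7 tilt [ 0.0001 -0.      0.    ] turn az 0.0919 rows 4.7 q6 end -5.0 q6 7.3 t 35.0833
```

{"api": "apply_moves", "payload": {"plan": "0 0 -0.4 0 0 0;0 0 -0.8 0 0 0;0 0 -0.8 0 0 0;-0.3 -0.15 -0.78 0 0 0;-0.7 -0.352 0 0 0 0;-0.7 -0.352 0 0 0 0;-0.7 -0.352 0 0 0 0;-0.7 -0.352 0 0 0 0;-0.7 -0.352 0 0 0 0;-0.7 -0.352 0 0 0 0"}}

```text
time_s: 35.92
position: [0.4845, 0.0744, 0.1798]
tcp_rot: [[-0.227, 0.974, 0.001], [0.974, 0.227, -0.0], [-0.0, 0.001, -1.0]]
force: [0.9, 0.1, -0.6]
opening: 0.653
grasp_force: 0.0
```

{"api": "apply_moves", "payload": {"plan": "-0.7 -0.352 0 0 0 0;-0.7 -0.352 0 0 0 0;-0.7 -0.352 0 0 0 0;-0.7 -0.352 0 0 0 0;-0.7 -0.352 0 0 0 0;-0.7 -0.352 0 0 0 0;-0.7 -0.352 0 0 0 0;0 0 0 0 0 0.0176;0 0 0 0 0 0.0176;0 0 0 0 0 0.0176"}}

```text
time_s: 36.75
position: [0.4202, -0.192, 0.1796]
tcp_rot: [[0.112, 0.994, 0.0], [0.994, -0.112, -0.0], [-0.0, 0.0, -1.0]]
force: [0.0, 0.1, 0.7]
opening: 0.649
grasp_force: 0.0
```

{"api": "apply_moves", "payload": {"plan": "0 0 0 0 0 0.0176;0 0 0 0 0 0.0176;0 0 0 0 0 0.0176;0 0 0 0 0 0;0 0 0 0 0 0;0 0 0 0 0 0"}}

```text
time_s: 37.25
position: [0.4205, -0.1906, 0.1796]
tcp_rot: [[0.419, 0.908, 0.0], [0.908, -0.419, -0.0], [-0.0, 0.0, -1.0]]
force: [0.4, -1.0, 0.5]
opening: 0.644
grasp_force: 0.0
```

```bash
python3 - <<'E'
from h import *
print(bot.read_state()['position'])
look('orange',[.4433,-.130],'om.png',1000)
E
```

```text
[ 0.42049241 -0.19061127  0.17962854]
orange ctr [ 0.4429 -0.1299] dia 0.0664 0.0665 n 98 ang 63.90935794713256 pix [302. 127.]
tool yaw 65.18 grip yaw 63.91 rel 0
shift [ 1.291 -0.102  3.372] rows 4.5 tilt [ 0.  0. -0.] turn az 0.0035 rows 0.2 q6 end 9.8 q6 -13.5 t 37.3
```

{"api": "apply_moves", "payload": {"plan": "0.43 -0.034 0.5 0 0 0;0.43 -0.034 0.6 0 0 0;0.43 -0.034 0.6 0 0 0.0035;0 0 0.6 0 0 0;0 0 0.5 0 0 0;0 0 0.4 0 0 0;0 0 0.12 0 0 0;0 0 0.052 0 0 0;0 0 0 0 0 0;0 0 0 0 0 0"}}

```text
time_s: 38.13
position: [0.4436, -0.1304, 0.0118]
tcp_rot: [[0.441, 0.897, 0.002], [0.897, -0.441, -0.001], [-0.0, 0.002, -1.0]]
force: [0.3, 0.8, 0.1]
opening: 0.653
grasp_force: 0.0
```

{"api": "apply_moves", "payload": {"plan": "0 0 0 0 0 0;0 0 0 0 0 0;0 0 0 0 0 0;0 0 0 0 0 0;0 0 0 0 0 0", "gripper": -1}}

```text
time_s: 38.55
position: [0.4429, -0.1299, 0.0115]
tcp_rot: [[0.441, 0.897, 0.0], [0.897, -0.441, -0.0], [-0.0, 0.0, -1.0]]
force: [0.5, 0.5, 5.1]
opening: 0.409
grasp_force: 30.0
```

```bash
python3 - <<'E'
from h import *
s=bot.read_state();print(s['position'],yaw(),s['opening']*87,s['force'])
d=s['tcp_rot'].T@(np.array([.4429,-.1299,0])-s['position']);print('cog in tool',d[:2])
a=np.radians(12.9);t=np.array([.5436,.3219])-.07*np.array([np.cos(a),np.sin(a)])
go(*t,.2,12.9)
E
```

```text
[ 0.44291135 -0.12990367  0.01149992] 63.809993995370206 35.558249670577446 [0.52958581 0.49638579 5.08203056]
cog in tool [-1.02156727e-06 -1.41382068e-05]
shift [ 8.114 -3.267 -3.771] rows 11.9 tilt [ 0.  0. -0.] turn az 0.1414 rows 7.3 q6 end 109.9 q6 -4.1 t 38.55
```

{"api": "apply_moves", "payload": {"plan": "0 0 -0.4 0 0 0;0 0 -0.8 0 0 0;0 0 -0.8 0 0 0;0 0 -0.8 0 0 0;0 0 -0.8 0 0 0;0.74 -0.18 -0.17 0 0 0;0.75 -0.182 0 0 0 0;0.75 -0.182 0 0 0 0;0.75 -0.182 0 0 0 0;0.75 -0.182 0 0 0 0"}}

```text
time_s: 39.38
position: [0.4844, 0.0596, 0.1995]
tcp_rot: [[0.442, 0.897, -0.0], [0.897, -0.442, -0.0], [-0.0, -0.0, -1.0]]
force: [0.2, -1.1, -2.2]
opening: 0.411
grasp_force: 30.0
```

{"api": "apply_moves", "payload": {"plan": "0.75 -0.182 0 0 0 0;0.75 -0.182 0 0 0 0;0.75 -0.182 0 0 0 0;0.75 -0.182 0 0 0 0;0 0 0 0 0 0.0177;0 0 0 0 0 0.0177;0 0 0 0 0 0.0177;0 0 0 0 0 0.0177;0 0 0 0 0 0.0177;0 0 0 0 0 0.0177"}}

```text
time_s: 40.22
position: [0.5176, 0.2086, 0.1988]
tcp_rot: [[0.904, 0.427, -0.002], [0.427, -0.904, -0.0], [-0.002, -0.0, -1.0]]
force: [-0.3, -0.4, -1.5]
opening: 0.41
grasp_force: 30.0
```

{"api": "apply_moves", "payload": {"plan": "0 0 0 0 0 0.0177;0 0 0 0 0 0.0177;0 0 0 0 0 0;0 0 0 0 0 0;0 0 0 0 0 0"}}

```text
time_s: 40.63
position: [0.518, 0.2085, 0.1992]
tcp_rot: [[0.975, 0.224, -0.001], [0.224, -0.975, -0.0], [-0.001, -0.0, -1.0]]
force: [-0.2, 0.2, -2.4]
opening: 0.409
grasp_force: 30.0
```

```bash
python3 - <<'E'
from h import *
s=bot.read_state();print(s['position'],yaw(),s['opening']*87)
im,c=shot('wrist','hubo2.png')
go(.5436,.3216,.135,12.9)
E
```

```text
[0.5180169  0.20850303 0.19918574] 12.966636676092874 35.56527724988925
shift [ 1.004 -2.091  1.285] rows 3.3 tilt [ 0.      0.0001 -0.    ] turn az 0.0001 rows 0.0 q6 end 107.7 q6 87.5 t 40.6833
```

{"api": "apply_moves", "payload": {"plan": "0.33 -0.7 0 0 0 0;0.33 -0.7 0 0 0 0;0.344 -0.691 0 0 0 0;0 0 0.3 0 0 0;0 0 0.5 0 0 0;0 0 0.4 0 0 0;0 0 0.08 0 0 0;0 0 0 0 0 0;0 0 0 0 0 0;0 0 0 0 0 0"}}

```text
time_s: 41.52
position: [0.5453, 0.3219, 0.137]
tcp_rot: [[0.975, 0.222, 0.003], [0.222, -0.975, 0.001], [0.003, -0.0, -1.0]]
force: [0.0, 0.1, -1.9]
opening: 0.407
grasp_force: 30.0
```

```bash
python3 - <<'E'
from h import *
s=bot.read_state();print(s['position'],yaw(),s['qvel'].round(2))
im=cv2.imread('pics/hubo2.png')[:,:,::-1].copy();_,c=shot('wrist')
e=edges(im,'orange',u0=302,u1=324);print(e);print(s['position'][2]);R=c
go(.5436,.3216,.0635,12.9)
E
```

```text
[0.5453331  0.32189206 0.13697389] 12.827122886583146 [ 0.04 -0.58 -0.11  0.09  0.    0.25]
(np.float64(220.5), np.float64(326.5))
0.1369738854192586
shift [-4.100e-02 -1.000e-03  1.473e+00] rows 1.8 tilt [-0.0001 -0.0005  0.    ] turn az -0.0002 rows 0.0 q6 end 107.7 q6 97.6 t 41.5667
```

{"api": "apply_moves", "payload": {"plan": "0 0 0.06 0 0 0;0 0 0.1 0 0 0;0 0 0.1 0 0 0;0 0 0.1 0 0 0;0 0 0.1 0 0 0;0 0 0.1 0 0 0;0 0 0.1 0 0 0;0 0 0.1 0 0 0;0 0 0.1 0 0 0;0 0 0 0 0 0"}}

```text
time_s: 42.4
position: [0.5433, 0.3213, 0.0911]
tcp_rot: [[0.975, 0.222, -0.002], [0.222, -0.975, -0.001], [-0.002, 0.0, -1.0]]
force: [-0.2, -0.4, -2.2]
opening: 0.413
grasp_force: 30.0
```

{"api": "apply_moves", "payload": {"plan": "0 0 0.1 0 0 0;0 0 0.1 0 0 0;0 0 0.1 0 0 0;0 0 0.1 0 0 0;0 0 0.06 0 0 0;0 0 0.04 0 0 0;0 0 0.02 0 0 0;0 0 0.02 0 0 0;0 0 0 0 0 0;0 0 0 0 0 0"}}

```text
time_s: 43.23
position: [0.5442, 0.3217, 0.0656]
tcp_rot: [[0.975, 0.222, 0.0], [0.222, -0.975, 0.0], [0.0, -0.0, -1.0]]
force: [0.3, 0.4, -1.8]
opening: 0.412
grasp_force: 30.0
```

{"api": "apply_moves", "payload": {"plan": "0 0 0.02 0 0 0;0 0 0.02 0 0 0;0 0 0.02 0 0 0;0 0 0 0 0 0;0 0 0 0 0 0"}}

```text
time_s: 43.65
position: [0.5443, 0.3217, 0.0636]
tcp_rot: [[0.975, 0.222, 0.001], [0.222, -0.975, 0.0], [0.001, -0.0, -1.0]]
force: [-1.4, -1.7, 5.8]
opening: 0.409
grasp_force: 30.0
```

{"api": "apply_moves", "payload": {"plan": "0 0 0 0 0 0;0 0 0 0 0 0;0 0 0 0 0 0;0 0 0 0 0 0", "gripper": 0.3}}

```text
time_s: 43.98
position: [0.5441, 0.3216, 0.0622]
tcp_rot: [[0.975, 0.222, -0.0], [0.222, -0.975, -0.0], [-0.0, 0.0, -1.0]]
force: [0.1, -1.1, 0.4]
opening: 0.606
grasp_force: 0.0
```

```bash
python3 - <<'E'
from h import *
im=cv2.imread('pics/cogs1.png')[195:235,445:510];cv2.imwrite('pics/osc.png',cv2.resize(cv2.imread('pics/cogs1.png')[175:255,430:515],None,fx=6,fy=6))
a=np.radians(45);t=np.array([.694,-.018])-.07*np.array([np.cos(a),np.sin(a)]);go(*t,.18,45)
E
```

```text
shift [ 0.229  8.034 -2.355] rows 10.5 tilt [ 0.  0. -0.] turn az -0.0894 rows 4.6 q6 end 39.0 q6 97.6 t 43.9833
```

View pics/osc.png

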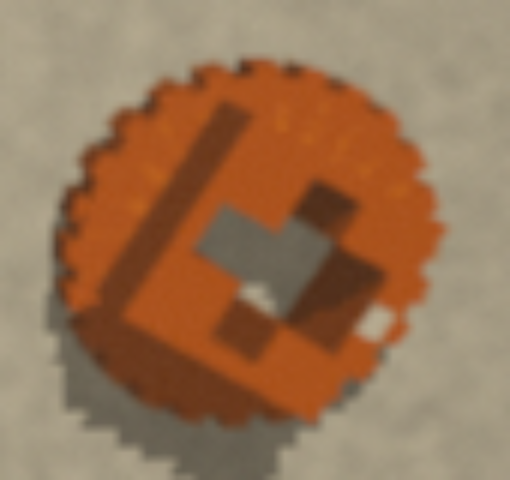

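Orange small's line points to about -30°, so I'll grip it at tool yaw 60.

{"api": "apply_moves", "payload": {"plan": "0 0 -0.4 0 0 0;0 0 -0.8 0 0 0;0 0 -0.8 0 0 0;0.042 0.5 -0.36 0 0 0;0.042 0.755 0 0 0 0;0.042 0.755 0 0 0 0;0.042 0.755 0 0 0 0;0.042 0.755 0 0 0 0;0.042 0.755 0 0 0 0;0.042 0.755 0 0 0 0"}}

```text
time_s: 44.82
position: [0.6145, 0.078, 0.1804]
tcp_rot: [[0.975, 0.222, -0.0], [0.222, -0.975, 0.0], [-0.0, -0.0, -1.0]]
force: [0.6, -0.5, 0.5]
opening: 0.647
grasp_force: 0.0
```

{"api": "apply_moves", "payload": {"plan": "0.042 0.755 0 0 0 0;0.042 0.755 0 0 0 0;0.042 0.755 0 0 0 0;0.042 0.755 0 0 0 0;0 0.25 0 0 0 -0.0187;0 0 0 0 0 -0.0187;0 0 0 0 0 -0.0187;0 0 0 0 0 -0.0187;0 0 0 0 0 -0.0187;0 0 0 0 0 -0.0187"}}

```text
time_s: 45.65
position: [0.6586, -0.078, 0.18]
tcp_rot: [[0.594, 0.804, -0.001], [0.804, -0.594, 0.0], [-0.0, -0.001, -1.0]]
force: [-0.2, 0.0, -0.8]
opening: 0.652
grasp_force: 0.0
```

{"api": "apply_moves", "payload": {"plan": "0 0 0 0 0 -0.0187;0 0 0 0 0 0;0 0 0 0 0 0;0 0 0 0 0 0"}}

```text
time_s: 45.98
position: [0.6587, -0.0778, 0.1802]
tcp_rot: [[0.503, 0.864, -0.0], [0.864, -0.503, 0.0], [-0.0, -0.0, -1.0]]
force: [0.1, 0.7, -0.6]
opening: 0.649
grasp_force: 0.0
```

```bash
python3 - <<'E'
from h import *
print(bot.read_state()['position'])
look('orange',[.694,-.018],'os.png',600)
E
```

```text
[ 0.65869574 -0.07783665  0.18024975]
orange ctr [ 0.6941 -0.0194] dia 0.0574 0.0583 n 150 ang 331.15296841337357 pix [313. 116.]
tool yaw 59.84 grip yaw 61.15 rel -270
shift [1.367 0.024 3.386] rows 4.6 tilt [-0.  0.  0.] turn az -0.0036 rows 0.2 q6 end 27.2 q6 13.8 t 46.0333
```

{"api": "apply_moves", "payload": {"plan": "0.45 0.008 0.5 0 0 0;0.46 0.008 0.6 0 0 0;0.457 0.008 0.6 0 0 -0.0036;0 0 0.6 0 0 0;0 0 0.5 0 0 0;0 0 0.4 0 0 0;0 0 0.12 0 0 0;0 0 0.066 0 0 0;0 0 0 0 0 0;0 0 0 0 0 0"}}

```text
time_s: 46.87
position: [0.6952, -0.0197, 0.0126]
tcp_rot: [[0.482, 0.876, 0.003], [0.876, -0.482, -0.0], [0.001, 0.002, -1.0]]
force: [0.2, 0.1, 1.0]
opening: 0.65
grasp_force: 0.0
```

{"api": "apply_moves", "payload": {"plan": "0 0 0 0 0 0;0 0 0 0 0 0;0 0 0 0 0 0;0 0 0 0 0 0;0 0 0 0 0 0", "gripper": -1}}

```text
time_s: 47.28
position: [0.6942, -0.0193, 0.012]
tcp_rot: [[0.481, 0.877, 0.001], [0.877, -0.481, -0.0], [0.0, 0.001, -1.0]]
force: [-0.8, -0.2, 2.3]
opening: 0.41
grasp_force: 30.0
```

```bash
python3 - <<'E'
from h import *
s=bot.read_state();print(s['position'],yaw(),s['opening']*87,s['force'])
d=s['tcp_rot'].T@(np.array([.6941,-.0194,0])-s['position']);print('cog in tool',d[:2])
a=np.radians(102.9);t=np.array([.5439,.3217])-d[0]*np.array([np.cos(a),np.sin(a)])
go(*t,.2,102.9)
E
```

```text
[ 0.69424661 -0.01930512  0.01199302] 61.245466444373825 35.6884529100003 [-0.84113945 -0.23364247  2.2604753 ]
cog in tool [-1.56766772e-04 -9.01207372e-05]
shift [ 4.536 -5.917 -3.763] rows 10.4 tilt [ 0.0001 -0.      0.    ] turn az -0.1157 rows 6.0 q6 end 17.7 q6 18.0 t 47.2833
```

{"api": "apply_moves", "payload": {"plan": "0 0 -0.4 0 0 0;0 0 -0.8 0 0 0;0 0 -0.8 0 0 0;0 0 -0.8 0 0 0;0 0 -0.8 0 0 0;0.4536 -0.5917 -0.163 0 0 0;0.4536 -0.5917 0 0 0 0;0.4536 -0.5917 0 0 0 0;0.4536 -0.5917 0 0 0 0;0.4536 -0.5917 0 0 0 0"}}

```text
time_s: 48.12
position: [0.6176, 0.1525, 0.1992]
tcp_rot: [[0.482, 0.876, -0.001], [0.876, -0.482, 0.0], [-0.0, -0.0, -1.0]]
force: [-0.3, 0.4, -1.8]
opening: 0.406
grasp_force: 30.0
```

{"api": "apply_moves", "payload": {"plan": "0.4536 -0.5917 0 0 0 0;0.4536 -0.5917 0 0 0 0;0.4536 -0.5917 0 0 0 0;0.4536 -0.5917 0 0 0 0;0.4536 -0.5917 0 0 0 -0.0193;0 0 0 0 0 -0.0193;0 0 0 0 0 -0.0193;0 0 0 0 0 -0.0193;0 0 0 0 0 -0.0193;0 0 0 0 0 -0.0192"}}

```text
time_s: 48.95
position: [0.5432, 0.322, 0.1989]
tcp_rot: [[-0.23, 0.973, -0.001], [0.973, 0.23, -0.0], [-0.0, -0.001, -1.0]]
force: [-0.3, -0.1, -2.4]
opening: 0.412
grasp_force: 30.0
```

{"api": "apply_moves", "payload": {"plan": "0 0 0 0 0 0;0 0 0.3 0 0 0;0 0 0.4 0 0 0;0 0 0.4 0 0 0;0 0 0.16 0 0 0;0 0 0 0 0 0;0 0 0 0 0 0;0 0 0 0 0 0;0 0 0 0 0 0;0 0 0 0 0 0"}}

```text
time_s: 49.78
position: [0.5445, 0.3222, 0.1376]
tcp_rot: [[-0.223, 0.975, 0.002], [0.975, 0.223, 0.001], [0.0, 0.002, -1.0]]
force: [-0.1, 0.1, -0.8]
opening: 0.408
grasp_force: 30.0
```

```bash
python3 - <<'E'
from h import *
s=bot.read_state();print(s['position'],yaw(),s['opening']*87,s['force'],s['qvel'].round(2))
go(.5439,.3217,.086,102.9)
E
```

```text
[0.54453156 0.32217626 0.13756777] 102.88082524671647 35.516762280751045 [-0.09475716  0.13944474 -0.8056404 ] [ 0.03  0.08  0.36  0.   -0.02 -0.21]
shift [-0.007 -0.017  1.031] rows 1.3 tilt [ 0.0004 -0.0001  0.    ] turn az -0.0001 rows 0.0 q6 end 17.7 q6 7.6 t 49.7833
```

Descend; the home height is TCP z ≈ 0.086.

{"api": "apply_moves", "payload": {"plan": "0 0 0.1 0 0 0;0 0 0.1 0 0 0;0 0 0.1 0 0 0;0 0 0.1 0 0 0;0 0 0.1 0 0 0;0 0 0.1 0 0 0;0 0 0.1 0 0 0;0 0 0.1 0 0 0;0 0 0 0 0 0;0 0 0 0 0 0"}}

```text
time_s: 50.62
position: [0.5435, 0.3217, 0.0958]
tcp_rot: [[-0.223, 0.975, -0.001], [0.975, 0.223, -0.0], [-0.0, -0.001, -1.0]]
force: [0.0, 0.0, -1.4]
opening: 0.408
grasp_force: 30.0
```

{"api": "apply_moves", "payload": {"plan": "0 0 0.04 0 0 0;0 0 0.04 0 0 0;0 0 0.03 0 0 0;0 0 0.03 0 0 0;0 0 0.03 0 0 0;0 0 0 0 0 0;0 0 0 0 0 0"}}

```text
time_s: 51.2
position: [0.5437, 0.3218, 0.0877]
tcp_rot: [[-0.223, 0.975, -0.0], [0.975, 0.223, -0.0], [-0.0, -0.0, -1.0]]
force: [-0.9, 1.3, -0.7]
opening: 0.409
grasp_force: 30.0
```

{"api": "apply_moves", "payload": {"plan": "0 0 0.02 0 0 0;0 0 0.02 0 0 0;0 0 0 0 0 0;0 0 0 0 0 0"}}

```text
time_s: 51.53
position: [0.5438, 0.3219, 0.0859]
tcp_rot: [[-0.223, 0.975, 0.0], [0.975, 0.223, 0.0], [0.0, 0.0, -1.0]]
force: [-0.9, -0.7, 0.3]
opening: 0.409
grasp_force: 30.0
```

{"api": "apply_moves", "payload": {"plan": "0 0 0 0 0 0;0 0 0 0 0 0;0 0 0 0 0 0;0 0 0 0 0 0", "gripper": 0.3}}

```text
time_s: 51.87
position: [0.5439, 0.3218, 0.0859]
tcp_rot: [[-0.223, 0.975, 0.0], [0.975, 0.223, -0.0], [-0.0, 0.0, -1.0]]
force: [-1.1, 0.4, 0.2]
opening: 0.606
grasp_force: 0.0
```

{"api": "apply_moves", "payload": {"plan": "0 0 -0.4 0 0 0;0 0 -0.8 0 0 0;-0.4 0 -0.8 0 0 0;-0.8 0 0 0 0 0;-0.8 0 0 0 0 0;-0.8 0 0 0 0 0;-0.6 0 0 0 0 0;0 0 0 0 0 0;0 0 0 0 0 0;0 0 0 0 0 0"}}

```text
time_s: 52.7
position: [0.5812, 0.1577, 0.1831]
tcp_rot: [[-0.223, 0.975, -0.0], [0.975, 0.223, 0.001], [0.001, -0.0, -1.0]]
force: [-0.1, 0.0, -0.2]
opening: 0.654
grasp_force: 0.0
```

```bash
python3 - <<'E'
from h import *
print(bot.read_state()['position'])
im,c=shot('wrist','done.png')
t,ct=shot('top');s,cs=shot('scene')
for col in('blue','orange'):
    for ce,a in blobs(t,col,100): print(col,ce.round(),a,world(ct,ce,.012).round(3))
P=pix(cs,(.525,.255,.06)).astype(int);print(P)
sc=cv2.resize(s[P[1]-50:P[1]+50,P[0]-70:P[0]+70,::-1],None,fx=4.5,fy=4.5,interpolation=cv2.INTER_CUBIC)
w=cv2.resize(im[:300,:,::-1],(630,295));cv2.imwrite('pics/donec.png',np.vstack([sc[:300],w]) if 0 else sc)
E
```

```text
[0.58123312 0.15770439 0.18306096]
blue [592.  95.] 836 [ 0.847 -0.661]
blue [603. 131.] 951 [ 0.765 -0.685]
blue [228. 255.] 188 [0.479 0.163]
orange [472.  44.] 153 [ 0.963 -0.387]
orange [172.  62.] 151 [0.914 0.295]
orange [360.  96.] 125 [ 0.841 -0.131]
orange [482. 168.] 184 [ 0.678 -0.408]
orange [160. 219.] 371 [0.559 0.317]
[389 195]
```

View pics/donec.png

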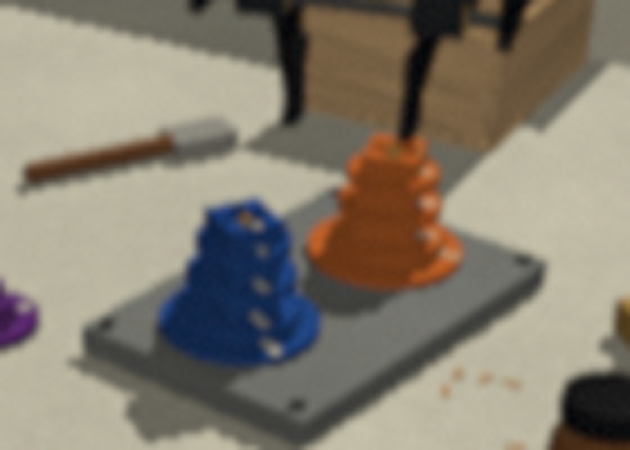

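All six cogs are stacked and aligned, and none are left on the bench. Next, the closing keys.

```bash
python3 - <<'E'
from h import *
go(.524,-.317,.18,90)
E
```

```text
shift [-9.017 -3.252  0.058] rows 12.0 tilt [-0. -0.  0.] turn az 0.0361 rows 1.9 q6 end -31.2 q6 -8.4 t 52.85
```

{"api": "apply_moves", "payload": {"plan": "-0.75 -0.271 0 0 0 0;-0.75 -0.271 0 0 0 0;-0.75 -0.271 0 0 0 0;-0.75 -0.271 0 0 0 0;-0.75 -0.271 0 0 0 0;-0.75 -0.271 0 0 0 0;-0.75 -0.271 0 0 0 0;-0.75 -0.271 0 0 0 0;-0.75 -0.271 0 0 0 0;-0.75 -0.271 0 0 0 0", "gripper": -1}}

```text
time_s: 53.68
position: [0.5331, -0.2388, 0.1831]
tcp_rot: [[-0.225, 0.974, 0.0], [0.974, 0.225, 0.0], [0.0, 0.0, -1.0]]
force: [-0.4, 0.2, -0.7]
opening: 0.027
grasp_force: 0.0
```

{"api": "apply_moves", "payload": {"plan": "-0.75 -0.271 0 0 0 0;-0.75 -0.271 0 0 0 0;0 0 0 0 0 0.018;0 0 0 0 0 0.018;0 0 0 0 0 0;0 0 0 0 0 0;0 0 0 0 0 0"}}

```text
time_s: 54.27
position: [0.5238, -0.3163, 0.183]
tcp_rot: [[-0.003, 1.0, -0.0], [1.0, 0.003, 0.0], [0.0, -0.0, -1.0]]
force: [-0.3, -0.2, 0.3]
opening: 0.004
grasp_force: 0.0
```

```bash
python3 - <<'E'
from h import *
s=bot.read_state();print(s['position'],s['opening'],s['force'])
im,c=shot('top');print([(a,world(c,ce,.038)) for ce,a in blobs(im,'red',60)][:3])
go(.524,-.3175,.05,90)
E
```

```text
[ 0.52381525 -0.31626728  0.18298476] 0.0038302339006123878 [-0.30048352 -0.16794615  0.34769188]
[]
shift [-0.024  0.004  2.662] rows 3.3 tilt [-0. -0.  0.] turn az 0.0004 rows 0.0 q6 end -31.2 q6 -41.7 t 54.3167
```

{"api": "apply_moves", "payload": {"plan": "-0.024 0 0.5 0 0 0;0 0 0.7 0 0 0;0 0 0.7 0 0 0;0 0 0.5 0 0 0;0 0 0.2 0 0 0;0 0 0.06 0 0 0;0 0 0 0 0 0;0 0 0 0 0 0;0 0 0 0 0 0;0 0 0 0 0 0"}}

```text
time_s: 55.15
position: [0.5244, -0.3195, 0.0519]
tcp_rot: [[0.001, 1.0, 0.003], [1.0, -0.001, -0.002], [-0.002, 0.003, -1.0]]
force: [-1.2, 0.9, -0.5]
opening: 0.002
grasp_force: 0.0
```

{"api": "apply_moves", "payload": {"plan": "0 0 0.08 0 0 0;0 0 0.08 0 0 0;0 0 0.06 0 0 0;0 0 0.04 0 0 0;0 0 0.04 0 0 0;0 0 0 0 0 0;0 0 0 0 0 0;0 0 0 0 0 0"}}

```text
time_s: 55.82
position: [0.5235, -0.3189, 0.0354]
tcp_rot: [[0.001, 1.0, 0.0], [1.0, -0.001, -0.0], [-0.0, 0.0, -1.0]]
force: [0.3, 0.4, 4.4]
opening: 0.007
grasp_force: 2.1
```

{"api": "apply_moves", "payload": {"plan": "0 0 0.03 0 0 0;0 0 0.03 0 0 0;0 0 0 0 0 0;0 0 0 0 0 0"}}

```text
time_s: 56.15
position: [0.5236, -0.3189, 0.0342]
tcp_rot: [[0.001, 1.0, 0.001], [1.0, -0.001, -0.001], [-0.001, 0.001, -1.0]]
force: [-2.4, 2.0, 15.3]
opening: 0.004
grasp_force: 7.8
```

{"api": "apply_moves", "payload": {"plan": "0 0 -0.2 0 0 0;0 0 -0.6 0 0 0;-0.4 -0.37 0 0 0 0;-0.4 -0.37 0 0 0 0;-0.42 -0.37 0 0 0 0;0 0 0 0 0 0;0 0 0.3 0 0 0;0 0 0.1 0 0 0;0 0 0 0 0 0;0 0 0 0 0 0"}}

```text
time_s: 56.98
position: [0.4676, -0.3786, 0.0513]
tcp_rot: [[0.0, 1.0, -0.001], [1.0, -0.0, 0.002], [0.002, -0.001, -1.0]]
force: [-0.7, 1.0, 0.3]
opening: 0.005
grasp_force: 0.0
```

{"api": "apply_moves", "payload": {"plan": "0 0 0.08 0 0 0;0 0 0.08 0 0 0;0 0 0.06 0 0 0;0 0 0.04 0 0 0;0 0 0.04 0 0 0;0 0 0.04 0 0 0;0 0 0.04 0 0 0;0 0 0 0 0 0;0 0 0 0 0 0;0 0 0 0 0 0"}}

```text
time_s: 57.82
position: [0.4681, -0.3794, 0.0344]
tcp_rot: [[0.001, 1.0, 0.001], [1.0, -0.001, -0.0], [-0.0, 0.001, -1.0]]
force: [-0.7, 1.9, 10.1]
opening: 0.007
grasp_force: 4.7
```

{"api": "apply_moves", "payload": {"plan": "0 0 -0.2 0 0 0;0 0 -0.6 0 0 0;0.025 0.4 0 0 0 0;0.025 0.4 0 0 0 0;0.025 0.39 0 0 0 0;0 0 0 0 0 0;0 0 0.3 0 0 0;0 0 0.1 0 0 0;0 0 0 0 0 0;0 0 0 0 0 0"}}

```text
time_s: 58.65
position: [0.5262, -0.3756, 0.0525]
tcp_rot: [[0.001, 1.0, -0.002], [1.0, -0.001, 0.001], [0.001, -0.002, -1.0]]
force: [0.3, -0.6, -0.2]
opening: 0.007
grasp_force: 0.0
```

{"api": "apply_moves", "payload": {"plan": "0 0 0.08 0 0 0;0 0 0.08 0 0 0;0 0 0.06 0 0 0;0 0 0.04 0 0 0;0 0 0.04 0 0 0;0 0 0.04 0 0 0;0 0 0.05 0 0 0;0 0 0 0 0 0;0 0 0 0 0 0;0 0 0 0 0 0"}}

```text
time_s: 59.48
position: [0.5271, -0.376, 0.0344]
tcp_rot: [[0.001, 1.0, -0.0], [1.0, -0.001, -0.0], [-0.0, -0.0, -1.0]]
force: [-1.8, 1.1, 7.4]
opening: 0.006
grasp_force: 3.3
```

{"api": "apply_moves", "payload": {"plan": "0 0 0.03 0 0 0;0 0 0 0 0 0;0 0 0 0 0 0"}}

```text
time_s: 59.73
position: [0.5271, -0.376, 0.0343]
tcp_rot: [[0.001, 1.0, -0.0], [1.0, -0.001, -0.0], [-0.0, -0.0, -1.0]]
force: [-3.5, 2.3, 13.9]
opening: 0.006
grasp_force: 6.8
```

{"api": "apply_moves", "payload": {"plan": "0 0 -0.2 0 0 0;0 0 -0.7 0 0 0;0 0 -0.8 0 0 0;0 0 -0.8 0 0 0;0 0 0 0 0 0;0 0 0 0 0 0;0 0 0 0 0 0;0 0 0 0 0 0;0 0 0 0 0 0;0 0 0 0 0 0"}}

```text
time_s: 60.57
position: [0.5266, -0.3752, 0.1552]
tcp_rot: [[0.001, 1.0, -0.002], [1.0, -0.001, 0.002], [0.002, -0.002, -1.0]]
force: [-0.5, -0.2, 0.0]
opening: 0.005
grasp_force: 0.0
```

```bash
python3 - <<'E'
from h import *
im,c=shot('top')
for col in('blue','orange'):
    for ce,a in blobs(im,col,100): print(col,ce.round(),a,world(c,ce,.06).round(3))
print(bot.hand_in())
E
```

```text
blue [592.  95.] 839 [ 0.831 -0.635]
blue [603. 131.] 943 [ 0.753 -0.659]
blue [216. 243.] 1193 [0.503 0.182]
orange [473.  44.] 165 [ 0.942 -0.375]
orange [172.  62.] 151 [0.895 0.282]
orange [368. 106.] 184 [ 0.802 -0.144]
orange [482. 168.] 175 [ 0.669 -0.391]
orange [153. 228.] 1023 [0.536 0.317]
orange [133. 336.] 112 [0.306 0.355]
the job is handed in; nothing more can be done
None
```

The job is handed in at about 61 s of the 210 s allowed: red key pressed first, all six cogs stacked on their hubs by colour and size, then the yellow, white and green keys pressed in turn; the hand-in gave no verdict back.

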